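# Set the slicer's thickness and lock it with the square key

## Task

Set the slicer: first turn its blank thickness selector to the third click from the anticlockwise stop. Then fetch the T-handled key from its holder, press and turn it in the lock's square socket until it drops fully home, turn it clockwise to the stop to lock the setting, and leave the key standing in the socket. Leave everything else where it is.

Things in the scene. Friction and masses are not known exactly. Their poses are not given: they have to be found in the camera images.
- slicer: Fixed countertop slicer: aluminium wedge housing 230 mm deep (x), 220 wide (y), 118 high; on the rear of its top a round feed tube with black pusher (86 mm across, up to 202 mm high). x points from its front edge to its rear, z up. Origin on the worktop, 100 mm behind the front edge, midway across.
- panel: The slicer's flat front panel, sloping up to the rear at 30 degrees and looking up and toward the robot: what is on it is worked along an axis tilted 30 degrees from vertical. Origin in its middle on its surface; z out of it, x up the slope, y to the left. Facing it, the selector is on the left (+y) and the lock on the right, each 52 mm from the middle.
- selector_grip (a point): Grip point of the thickness selector, a blank black bar knob: on its turning axis, 35 mm out from the panel, 11 mm below the bar's outer face. Bar 50 mm long, 14 thick, on a round skirt 48 mm across whose top is 14 mm out from the panel. Axes turn with the knob: y along the bar, x across its thickness (grip across x), z out of the panel along the turning axis.
- selector (a joint): Selector angle, rad: 0 at its anticlockwise stop (bar then level, across the panel), growing clockwise as one faces the panel, to the other stop at 2.1. A click (detent) every 0.35 rad; the stop at 0 counts as none, so the third click is 1.05. Turning past a click takes about 0.13 N m; let go near one it snaps in. It starts at 5 or 6 clicks.
- socket_mouth (a point): Centre of the mouth of the lock's socket, 36 mm out from the panel; fixed. z out of the panel along the socket's axis, x up the slope, y left. The socket is a square hole 22 mm wide, 30 mm deep in a steel boss 60 mm across that turns on this axis. How the square is turned differs each time and is not tracked (it recurs every 90 degrees): press the key lightly and turn until it drops in.
- lock (a joint): Angle of the lock spindle, rad: 0 open, growing clockwise as one faces the panel, to 1.571 locked (hard stop). A small steel lug on its flange points up the slope at 0 and to the right at 1.571. It stays where it is left (friction 0.25 N m, more than light pressing with the key drags); it starts between 0 and 0.25.
- key: T-handled key, 112 mm long, 0.2 kg, standing upright in the holder, handle up. Origin at the tip's centre, z along the shank to the handle, x along the handle bar. The bar, from 86 to 112 mm above the tip, is 84 mm long (x), 16 thick (y; grip across it). Shank 16 mm thick, with a collar 22 mm across just below the bar.
- key_tip (a point): Centre of the key's tip; axes as the key's. First a round tapered nose, 14 to 20 mm across, 7 mm long, which enters the socket at any angle and centres the key; above it, from 7 to 38 mm, a bit of square section 20 x 20 mm (sides along x and y). Nose in but square out of line: tip 7 mm below the mouth. Fully home: 30 mm below.
- key_bar (a point): Middle of the key's handle bar, 99 mm from the tip; axes as the key's. Let go in the socket, the key leans about 6 degrees within its play, which is normal.
- holder: Fixed steel block 70 x 70 mm, 36 mm high, with a round well 31 mm across and 30 mm deep in its top, in which the key stands loosely; left or right of the slicer. Origin under its centre.
- gn_pan: Bystander: small open steel gastronorm pan, 132 x 108 x 70 mm; it stands on the other side of the slicer from the key holder; origin at the centre of its underside. Leave it where it stands.
- bowl: Bystander: steel bowl, 115 mm across, 38 mm high; origin at the centre of its underside. Leave it where it stands.
- ring_cutter: Bystander: steel forming ring, 64 mm across, 36 mm high, in front of the slicer; origin at the centre of its underside. Leave it where it stands.
- kitchen_timer: Bystander: round kitchen timer, 62 mm across, 54 mm high; origin at the centre of its underside. Leave it where it stands.
- shaker: Bystander: steel shaker, 69 mm across, 96 mm high; origin at the centre of its underside. Leave it where it stands.
- oil_bottle: Bystander: squeeze bottle, 45 mm across, 178 mm high; origin at the centre of its underside. Leave it where it stands.
- sauce_bottle: Bystander: squeeze bottle, 44 mm across, 172 mm high; origin at the centre of its underside. Leave it where it stands.
- pepper_mill: Bystander: pepper mill, 58 mm across, 170 mm high; origin at the centre of its underside. Leave it where it stands.

How it is judged (in metres and radians):
On the way, in this order (a step that is already met when the one before it is completed fails the run):
1. the selector stands at its third click while the lock is still open (value of joint selector between 0.93 and 1.17 rad and value of joint lock below 0.5 rad), for 0.3 s.
2. the key has dropped home in the square socket, the lock not yet turned to its stop (z of key_tip in the frame of socket_mouth between -0.035 and -0.025 m and x of key_tip in the frame of socket_mouth between -0.006 and 0.006 m and y of key_tip in the frame of socket_mouth between -0.006 and 0.006 m and angle between the z axis of key and the z axis of socket_mouth, either way round below 0.2 rad and value of joint lock below 1.2 rad), for 0.1 s.
3. the lock is turned clockwise to its stop with the key home (value of joint lock above 1.45 rad and z of key_tip in the frame of socket_mouth between -0.035 and -0.025 m and x of key_tip in the frame of socket_mouth between -0.006 and 0.006 m and y of key_tip in the frame of socket_mouth between -0.006 and 0.006 m and angle between the z axis of key and the z axis of socket_mouth, either way round below 0.2 rad), for 0.2 s.
At the end, for the whole second after the job is handed in: The selector rests at its third click (0.93 to 1.17 rad), the lock at its clockwise stop (above 1.45 of 1.571 rad), and the released key stands still, home in the socket: tip 25 to 35 mm below the mouth, within 6 mm of the axis, tilted under 0.2 rad from it (all of step 3 and value of joint selector between 0.93 and 1.17 rad and linear speed of key below 0.02 m/s); the robot touches nothing.
It fails at once if a bystander (pan, bowl, ring, timer, shaker, bottle or mill) is moved by more than 30 mm (distance of any of gn_pan, bowl, ring_cutter, kitchen_timer, shaker, oil_bottle, sauce_bottle, pepper_mill from where it was at the start of the episode above 0.03 m).
It also fails if it takes over 61 s, if anything falls off the work surface, if the arm or the gripper's body presses on something with over 40 N, if the wrist force passes 120 N, or if a joint passes its speed limit or range.

## Robot

A 6-joint arm with a two-finger parallel gripper is mounted at the origin on a cart in front of the work surface, level with it; the furniture and walls round the work are solid. World frame = base frame: x ahead of the robot, y to its left, z up, the work surface at z = 0. Lengths are in mm, angles in degrees, forces in N, time in s.
With the tool pointing down it reaches from about 300 to 850 mm from the base axis. Payload 4.2 kg.
Tool frame: the origin (TCP) lies midway between the tips of the shut fingers; the grasp point (between the pads) lies 19 mm behind it (env.grip_point_offset is the distance from the TCP to the grasp point, in mm); z points along the fingers, x is the direction in which the jaws open and shut, and the axes are right-handed (so a half turn about z gives the same grasp; the last joint's range is limited). The gripper opens to 91 mm and grips with 3 to 60 N. Pads are 32 mm wide; open, the fingers measure 118 mm over their backs; the gripper's body (76 mm by 178 mm) begins 60 mm behind the grasp point.
Start: joints at [67.781, 18.312, 89.639, -0, 72.044, -1.146], TCP at [206.752, 536.56, 213.976] pointing down, gripper open.
Joint ranges: [-177.97, 177.97], [-48.28, 115.42], [12.27, 149.76], [-77.06, 257.06], [2.81, 150.46], [-146.56, 146.56]. Speed limits (degrees/s): [147.25, 147.25, 180, 180, 180, 180].

## Interface

Orientations are given as [roll, pitch, yaw] about the fixed x, y, z axes, in that order (R = Rz(yaw) Ry(pitch) Rx(roll)).
In Python, from workcell import env gives the robot as it stands.
- The arm moves only by the shell command python3 -m pendant 'ROWS' [FORCE]. ROWS is JSON, a list of rows, each an object with "xyz": the shift along the tool's x, y, z in m, a list of three; "roll": the turn about the tool's z in degrees; "jaw": the closure, from 0 (fully open) to 1 (shut). A call has exactly 8 rows; each row is the pose to reach, as a shift and turn from the pose commanded when the call began, along the tool's axes at that moment; what a row does not reach only later rows make up. A row lasts 1/8 s, in which the tool goes at most 62.5 mm and 10.7 degrees, less where a joint would pass 70% of its speed; a pose out of reach is approached as far as the arm can. A call with a gripper value outside its range is refused whole. The fingers move at their own pace and stop on an object; FORCE is the grip in N (left out, the last holds). Time passes only in rows, so rows that repeat a pose let the fingers close, or fill a call up. It gives the time, the measured TCP pose, the force and the opening at its end, in the units of the state.
- env.state(): the state, without advancing time (a new reading comes with each control period).
- env.grab_frame(name): name is "side" or "top" or "wrist"; returns (picture, depth): 400x640x3 uint8, blue, green, red; 400x640 float32, mm along the optical axis (not along the pixel's ray), 0 where there is no reading.
- env.camera_params(name): a dict with "camera_matrix" (3x3 intrinsics, pixels), "cam_to_world" (4x4, takes a point from camera to world coordinates); the wrist camera has in their place "hand_eye" (4x4, takes a point from camera to tool coordinates, whose origin is the TCP and whose axes are the tool frame's). Camera axes: x right, y up, looking along -z (the intrinsics and any distortion apply to the point x, -y, -z); pixel columns grow to the right and rows downward; lengths in mm; the calibration is good to about 2 mm. A picture is of the moment at which its call begins: read the wrist's pose just before it. camera_params takes no time and is no camera call.
- env.job_done(): hands the job in, once; it reports no verdict.
The state is a dict: "time_s": time; "qpos": joint angles; "qvel": joint speeds; "effort": joint torques, N m; "ee_pos": TCP position; "ee_rot": TCP orientation; "force": force on the tool from outside, world axes, zero at the start; "torque": the same for the moment, N m; "gripper_width": finger opening in mm.
Only numpy, scipy, OpenCV 4.12 (cv2) and the standard library are available. Lean on these libraries where they do the work, as an engineer would, in place of code of your own. Each camera call takes 0.05 s, during which the arm holds its last target. There are 200 camera calls.

## Working session

There is one attempt and no reset: what is moved stays moved. The work goes in short steps, Python scripts to look and compute and a shell command to move; the robot and the scene stay as the last step left them, time stands still between calls to the robot, and variables do not carry over. Pictures are saved under pics/ and viewed, about 8 in all and at most 12, crops included, and the job is handed in when it is done.

```bash
ls; mkdir -p pics; python3 - <<'E'
from workcell import env
import cv2,numpy as np
print(env.state())
for n in ["side","top","wrist"]:
    p=env.camera_params(n); print(n,{k:np.round(np.array(v),3).tolist() for k,v in p.items() if not isinstance(v,str)})
a,d=env.grab_frame("side"); b,e=env.grab_frame("top")
cv2.imwrite("pics/side.png",a); cv2.imwrite("pics/top.png",b); np.savez("f.npz",a=a,d=d,b=b,e=e)
E
```

```text
pics
{'time_s': 0.0, 'qpos': array([ 6.77807457e+01,  1.83512328e+01,  8.97060501e+01, -1.24923626e-03,
        7.20427564e+01, -1.14740722e+00]), 'qvel': array([-0.0261787 ,  0.0707779 ,  0.03992699,  0.07373486,  0.02530896,
        0.0556344 ]), 'effort': array([-2.78956995e-04, -4.12468493e+01, -2.31963712e+01,  7.27287331e-02,
        4.57354845e-02, -1.58072667e-04]), 'ee_pos': array([206.56606696, 536.08150976, 213.1267776 ]), 'ee_rot': array([-1.79999184e+02,  1.00042993e-01,  6.89285398e+01]), 'force': array([ 0.12328017, -0.55848971, -0.10133755]), 'torque': array([0.05561063, 0.025517  , 0.00686741]), 'gripper_width': 91.49275456340345}
side {'camera_matrix': [[453.758, 0.0, 322.753], [0.0, 453.758, 198.557], [0.0, 0.0, 1.0]], 'cam_to_world': [[0.824, 0.279, -0.493, -230.598], [-0.567, 0.415, -0.712, -1061.854], [0.005, 0.866, 0.5, 827.153], [0.0, 0.0, 0.0, 1.0]]}
top {'camera_matrix': [[488.973, 0.0, 323.219], [0.0, 488.973, 199.474], [0.0, 0.0, 1.0]], 'cam_to_world': [[-0.315, 0.851, -0.421, -281.898], [-0.949, -0.279, 0.148, 277.484], [0.008, 0.446, 0.895, 1841.049], [0.0, 0.0, 0.0, 1.0]]}
wrist {'camera_matrix': [[298.125, 0.0, 319.219], [0.0, 298.125, 201.271], [0.0, 0.0, 1.0]], 'hand_eye': [[1.0, 0.0, -0.001, 0.196], [0.0, -0.966, -0.258, -73.063], [-0.001, 0.258, -0.966, -172.236], [0.0, 0.0, 0.0, 1.0]]}
```

View pics/top.png

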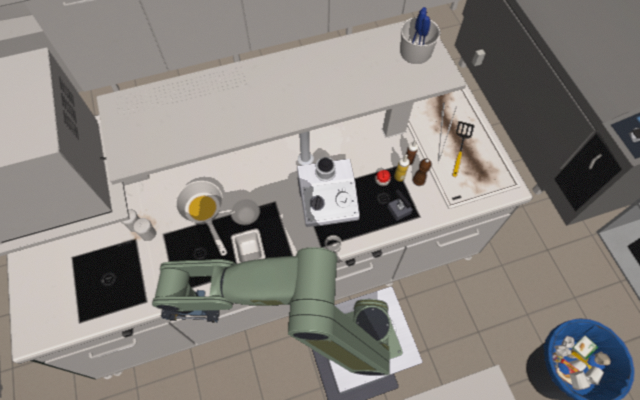

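View pics/side.png

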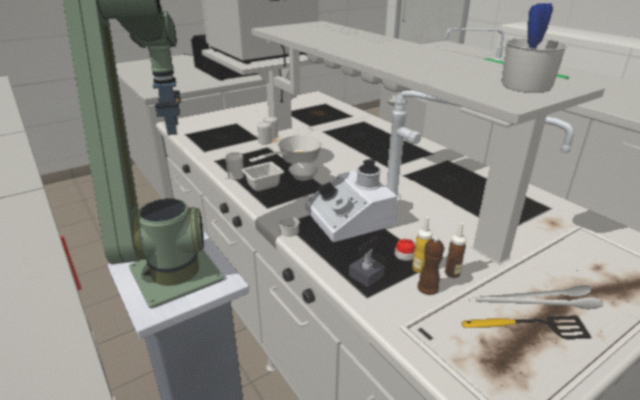

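The top view shows the slicer at about (328,190), selector (317,203), lock (343,198), holder with key (400,207), pan (247,245), and ring (333,243). The side view shows the same layout, with the holder at (367,268).

```bash
cat > h.py <<'E'
from workcell import env
import numpy as np, cv2
from scipy.spatial.transform import Rotation as R
def T_tool(s):
    T=np.eye(4); T[:3,:3]=R.from_euler('xyz',s['ee_rot'],degrees=True).as_matrix(); T[:3,3]=s['ee_pos']; return T
def cam(n,s=None):
    p=env.camera_params(n); K=np.array(p['camera_matrix'])
    return K,(np.array(p['cam_to_world']) if n!='wrist' else T_tool(s)@np.array(p['hand_eye']))
def cloud(K,C,d):
    v,u=np.mgrid[:d.shape[0],:d.shape[1]]
    P=np.stack([(u-K[0,2])/K[0,0]*d,-(v-K[1,2])/K[1,1]*d,-d],-1)
    return P@C[:3,:3].T+C[:3,3]
def ray(K,C,u,v):
    r=np.array([(u-K[0,2])/K[0,0],-(v-K[1,2])/K[1,1],-1]); return C[:3,3],C[:3,:3]@r
def onplane(K,C,u,v,p0,n):
    o,r=ray(K,C,u,v); n=np.array(n,float); return o+r*((np.array(p0)-o)@n)/(r@n)
E
python3 - <<'E'
from h import *
f=np.load("f.npz")
K,C=cam("top"); P=cloud(K,C,f['e']); 
for n,(u,v) in dict(holder=(400,209),key=(399,203),knob=(317,203),lock=(343,198),panelmid=(330,200),pusher=(325,165),ring=(333,243),pan=(247,245),bowl=(245,212),timer=(383,176),sauce=(402,168),shelf=(300,120),wl=(300,170),panel_bl=(318,220),panel_br=(358,216)).items():
    print(n,P[v,u].round())
K2,C2=cam("side"); Q=cloud(K2,C2,f['d'])
for n,(u,v) in dict(holder=(367,270),key=(368,253),knob=(328,192),lock=(338,203),ring=(289,228)).items(): print('side',n,Q[v,u].round())
for P in (P,Q):
  q=P.reshape(-1,3); 
  n0=None
  m=(abs(q[:,0]-600)<200)&(abs(q[:,1])<250)&(q[:,2]>20)&(q[:,2]<130); q=q[m]
  rng=np.random.default_rng(0);best=(0,)
  for _ in range(3000):
    a,b,c=q[rng.choice(len(q),3,False)]; n=np.cross(b-a,c-a); l=np.linalg.norm(n)
    if l<1:continue
    n/=l; n*=np.sign(n[2])
    if abs(n[2]-.866)>.04: continue
    k=(abs((q-a)@n)<3); 
    if k.sum()>best[0]: best=(k.sum(),n,a,k)
  i=q[best[3]]; print(best[0],best[1].round(3),'yaw',np.degrees(np.arctan2(-best[1][1],-best[1][0])),i.mean(0).round(),i.min(0).round(),i.max(0).round())
E
```

```text
holder [ 430. -307.   29.]
key [ 455. -312.   33.]
knob [518.  22. 124.]
lock [527. -91.  80.]
panelmid [531. -37.  88.]
pusher [627. -46. 204.]
ring [384.  -1.   2.]
pan [486. 329.  -3.]
bowl [620. 300.  19.]
timer [ 586. -291.   50.]
sauce [ 574. -364.   97.]
shelf [649.  38. 505.]
wl [684.  41. 117.]
panel_bl [480.  31.  48.]
panel_br [ 450. -130.   38.]
side holder [ 428. -327.   37.]
side key [ 436. -316.   85.]
side knob [531.   7.  95.]
side lock [514. -72.  97.]
side ring [360. -24.  33.]
877 [-0.475  0.072  0.877] yaw -8.629754451169362 [542. -35.  83.] [ 450. -156.   36.] [635.  80. 129.]
1298 [-0.491  0.076  0.868] yaw -8.736164719367434 [532. -51.  82.] [ 449. -158.   38.] [620.  80. 130.]
```

```bash
python3 -m pendant '[{"xyz":[-0.03,0.03,-0.04],"roll":-1,"jaw":0},{"xyz":[-0.07,0.07,-0.057],"roll":-3,"jaw":0},{"xyz":[-0.115,0.11,-0.057],"roll":-5,"jaw":0},{"xyz":[-0.16,0.15,-0.057],"roll":-7,"jaw":0},{"xyz":[-0.205,0.19,-0.057],"roll":-9,"jaw":0},{"xyz":[-0.25,0.23,-0.057],"roll":-11,"jaw":0},{"xyz":[-0.295,0.27,-0.057],"roll":-12.4,"jaw":0},{"xyz":[-0.33,0.30,-0.057],"roll":-12.4,"jaw":0}]' 20
python3 - <<'E'
from h import *
s=env.state(); print(s['ee_pos'],s['ee_rot'],s['qpos'])
T=T_tool(s); print('to view', T[:3,:3].T@(np.array([420,-25,270])-s['ee_pos']))
E
```

```text
time_s: 1.1
ee_pos: [368.2, 118.6, 270.8]
ee_rot: [180.0, 0.0, 81.3]
force: [1.2, -0.4, -0.2]
gripper_width: 90.9
[368.15317467 118.60923906 270.81856533] [1.79994730e+02 6.25453893e-03 8.12738630e+01] [ 1.61606501e+01 -1.14815773e+00  1.05172275e+02 -8.13401870e-03
  7.59737342e+01 -6.51112420e+01]
to view [-134.08106906   73.03381645    0.83991949]
```

```bash
python3 -m pendant '[{"xyz":[-0.04,0.02,0],"roll":0,"jaw":0.3},{"xyz":[-0.08,0.045,0],"roll":0,"jaw":0.6},{"xyz":[-0.12,0.065,0],"roll":0,"jaw":1},{"xyz":[-0.134,0.073,0],"roll":0,"jaw":1},{"xyz":[-0.134,0.073,0],"roll":0,"jaw":1},{"xyz":[-0.134,0.073,0],"roll":0,"jaw":1},{"xyz":[-0.134,0.073,0],"roll":0,"jaw":1},{"xyz":[-0.134,0.073,0],"roll":0,"jaw":1}]' 20
python3 - <<'E'
from h import *
s=env.state(); K,C=cam('wrist',s); a,d=env.grab_frame('wrist'); cv2.imwrite('pics/w1.png',a); np.savez('w1.npz',a=a,d=d,K=K,C=C)
P=cloud(K,C,d); q=P.reshape(-1,3); m=(d.reshape(-1)>0)&(abs(q[:,0]-540)<110)&(abs(q[:,1]+40)<130)&(q[:,2]>20)&(q[:,2]<130); q=q[m]
rng=np.random.default_rng(0);best=(0,)
for _ in range(1500):
    a_,b,c=q[rng.choice(len(q),3,False)]; n=np.cross(b-a_,c-a_); l=np.linalg.norm(n)
    if l<100:continue
    n/=l; n*=np.sign(n[2])
    if abs(n[2]-.866)>.05: continue
    k=abs((q-a_)@n)<2
    if k.sum()>best[0]: best=(k.sum(),k)
i=q[best[1]]; c=i.mean(0); n=np.linalg.svd(i-c,full_matrices=False)[2][2]; n*=np.sign(n[2])
print(n,'yaw',np.degrees(np.arctan2(-n[1],-n[0])),c,i.min(0),i.max(0)); np.savez('pl.npz',n=n,c=c)
E
```

```text
time_s: 2.1
ee_pos: [419.8, -21.9, 271.0]
ee_rot: [180.0, -0.0, 81.4]
force: [1.0, 0.1, 0.1]
gripper_width: 14.6
[-0.50001994  0.07896136  0.86240661] yaw -8.973839266559759 [501.88713389 -30.79418377  63.12894135] [ 451.98490404 -136.58187519   40.04313503] [588.3183739   83.24016096 113.63792401]
```

View pics/w1.png

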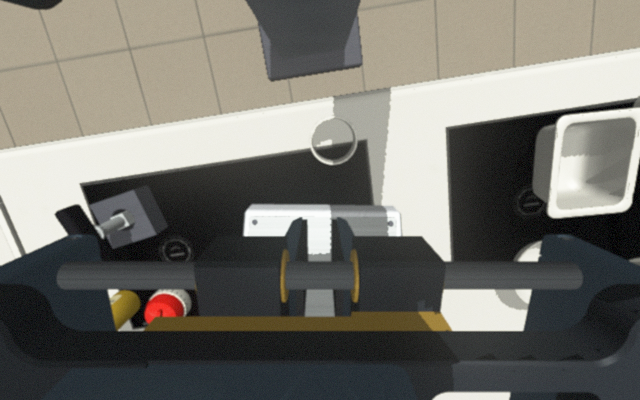

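The camera looks back toward the robot, and the fingers hide the panel (front lip at (322,215)). The holder is at (125,218), with the key handle at (75,222). I'll roll about 85° so the panel is visible.

```bash
python3 - <<'E'
from h import *
f=np.load('w1.npz'); P=cloud(f['K'],f['C'],f['d']); q=P.reshape(-1,3)
m=(abs(q[:,0]-440)<80)&(abs(q[:,1]+315)<80)
b=q[m&(q[:,2]>95)&(q[:,2]<150)]; print(len(b)); 
r=cv2.minAreaRect(b[:,:2].astype(np.float32)); print('bar',r,np.percentile(b[:,2],[5,50,95]))
h=q[m&(abs(q[:,2]-36)<4)]; print('holder',len(h),cv2.minAreaRect(h[:,:2].astype(np.float32)))
c=b.mean(0); print(c, np.linalg.svd(b[:,:2]-b[:,:2].mean(0),full_matrices=False)[2])
E
python3 -m pendant '[{"xyz":[-0.01,-0.005,-0.005],"roll":10.7,"jaw":1},{"xyz":[-0.02,-0.01,-0.01],"roll":21.4,"jaw":1},{"xyz":[-0.04,-0.01,-0.02],"roll":32,"jaw":1},{"xyz":[-0.06,-0.01,-0.02],"roll":42.8,"jaw":1},{"xyz":[-0.08,-0.01,-0.02],"roll":53.4,"jaw":1},{"xyz":[-0.105,-0.01,-0.02],"roll":64,"jaw":1},{"xyz":[-0.105,-0.01,-0.02],"roll":74.7,"jaw":1},{"xyz":[-0.105,-0.01,-0.02],"roll":85,"jaw":1}]' 
python3 - <<'E'
from h import *
s=env.state(); print(s['ee_pos'],s['ee_rot']);K,C=cam('wrist',s); a,d=env.grab_frame('wrist'); cv2.imwrite('pics/w2.png',a); np.savez('w2.npz',a=a,d=d,K=K,C=C)
E
```

```text
1122
bar ((438.9787902832031, -307.4260559082031), (82.67073059082031, 16.59912872314453), 14.829262733459473) [ 97.36166661 109.53422965 119.5284452 ]
holder 1918 ((439.91278076171875, -307.9878845214844), (70.03544616699219, 72.0526351928711), 9.695038795471191)
[ 426.27465271 -305.95231756  109.51435965] [[ 0.95054073  0.31059994]
 [ 0.31059994 -0.95054073]]
time_s: 3.15
ee_pos: [394.2, -125.1, 290.9]
ee_rot: [-180.0, -0.0, -4.0]
force: [-0.5, 0.0, 0.5]
gripper_width: 0.7
[ 394.18715352 -125.08332334  290.93587087] [-1.79991045e+02 -9.34056976e-04 -4.03834837e+00]
```

View pics/w2.png

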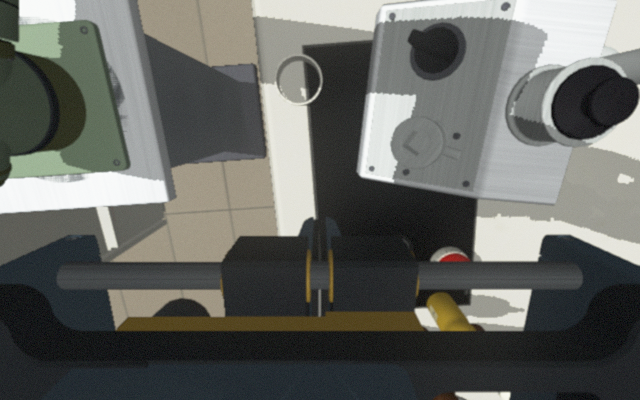

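The selector is at (436,50), the lock boss at (418,142) with its lug near (455,155), the ring at (298,80), and the pusher at (590,95). I'll crop in on the panel.

```bash
python3 - <<'E'
from h import *
f=np.load('w2.npz'); a=f['a'][0:200,350:520]; a=cv2.resize(a,None,fx=3.5,fy=3,interpolation=cv2.INTER_CUBIC) if 0 else cv2.resize(a,None,fx=3,fy=3,interpolation=cv2.INTER_CUBIC)
l=cv2.cvtColor(a,cv2.COLOR_BGR2LAB); l[...,0]=cv2.createCLAHE(4,(4,4)).apply(l[...,0]); cv2.imwrite('pics/c2.png',cv2.cvtColor(l,cv2.COLOR_LAB2BGR))
K,C,d=f['K'],f['C'],f['d']; P=cloud(K,C,d); q=P.reshape(-1,3)
m=(d.reshape(-1)>0)&(abs(q[:,0]-540)<110)&(abs(q[:,1]+40)<130)&(q[:,2]>20)&(q[:,2]<112); q=q[m]
rng=np.random.default_rng(0);best=(0,)
for _ in range(1500):
    a_,b,c=q[rng.choice(len(q),3,False)]; n=np.cross(b-a_,c-a_); l=np.linalg.norm(n)
    if l<100:continue
    n/=l; n*=np.sign(n[2])
    if abs(n[2]-.866)>.05: continue
    k=abs((q-a_)@n)<2
    if k.sum()>best[0]: best=(k.sum(),k)
i=q[best[1]]; c=i.mean(0); n=np.linalg.svd(i-c,full_matrices=False)[2][2]; n*=np.sign(n[2])
yaw=np.arctan2(-n[1],-n[0]); print(n,'yaw',np.degrees(yaw),c)
ez=n; ey=np.array([-np.sin(yaw),np.cos(yaw),0]); ex=np.cross(ey,ez); B=np.stack([ex,ey,ez],1)
l=(i-c)@B; r=cv2.minAreaRect(l[:,:2].astype(np.float32)); print(r, np.percentile(l,[0.5,99.5],axis=0))
mid=c+B@np.array([r[0][0],r[0][1],0]); print('mid',mid)
np.savez('pan.npz',B=B,mid=mid)
L=(P-mid)@B  # panel coords
Z=L[...,2]
for nm,y0 in (('knob',52),('lock',-52)):
    for lo,hi in ((8,18),(18,30),(30,40),(40,55)):
        k=(abs(L[...,0])<45)&(abs(L[...,1]-y0)<40)&(Z>lo)&(Z<hi)
        p=L[k]
        if len(p)>8: print(nm,lo,len(p),p.mean(0).round(1),cv2.minAreaRect(p[:,:2].astype(np.float32)))
E
```

```text
[-0.49660619  0.07920355  0.86435472] yaw -9.061764246971057 [533.04371826 -25.71509322  80.65646275]
((-5.0733642578125, -8.961448669433594), (219.50270080566406, 140.58169555664062), 89.7822494506836) [[ -73.13762129 -116.23350234   -2.08736444]
 [  62.74194483   97.89539599    1.80632401]]
mid [527.30184282 -33.87403237  78.10515612]
knob 8 825 [ 8.  49.3 12.6] ((9.312434196472168, 50.72615051269531), (47.06982421875, 45.74248123168945), 61.838375091552734)
knob 18 113 [14.2 44.1 23.9] ((8.043146133422852, 45.042030334472656), (12.06729793548584, 47.777400970458984), 85.37081146240234)
knob 30 96 [14.6 44.1 35.4] ((7.863260269165039, 45.276947021484375), (11.7832612991333, 48.102272033691406), 85.30000305175781)
knob 40 718 [ 8.6 51.1 44.2] ((7.786115646362305, 51.77859115600586), (14.410130500793457, 49.755706787109375), 70.10811614990234)
lock 8 122 [ 17.8 -54.9  12.2] ((13.83669662475586, -59.93098068237305), (72.57978057861328, 45.98892593383789), 48.01298904418945)
lock 18 122 [ 14.9 -50.5  24.1] ((19.397537231445312, -49.587284088134766), (41.91455841064453, 41.85979461669922), 55.75754928588867)
lock 30 1802 [  8.7 -51.3  34.8] ((7.451519012451172, -52.048526763916016), (59.25696563720703, 58.65312576293945), 70.44300079345703)
```

View pics/c2.png

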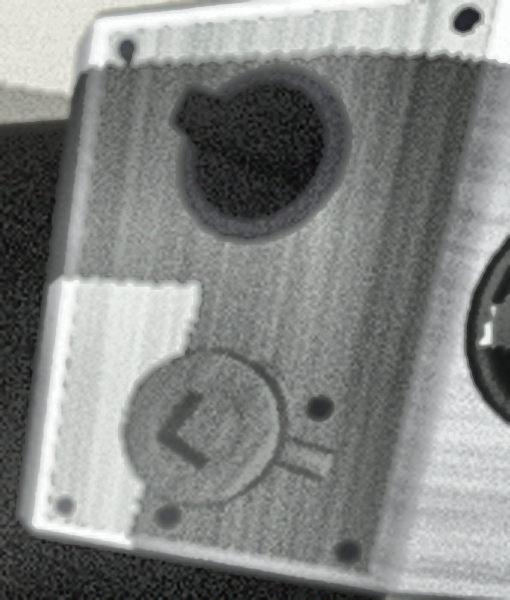

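```bash
python3 - <<'E'
from h import *
f=np.load('w2.npz'); g=np.load('pan.npz'); B,mid=g['B'],g['mid']; mid=mid+B@np.array([7.7,0,0]); np.savez('pan.npz',B=B,mid=mid)
K,C,d=f['K'],f['C'],f['d']; L=(cloud(K,C,d)-mid)@B; Z=L[...,2]
print('mid',mid,'knob axis base',mid+B@[0,52,0],'mouth',mid+B@[0,-52,36])
p=L[(np.hypot(L[...,0],L[...,1]-52)<32)&(Z>41)&(Z<49)]; c=p.mean(0)
u=np.linalg.svd((p-c)[:,:2],full_matrices=False)[2][0]; u*=np.sign(u[0]); print('bar',c,np.degrees(np.arctan2(u[1],u[0])),'sel rad',np.arctan2(u[0],u[1]), np.median(p[:,2]))
on=lambda u,v,h:((onplane(K,C,u,v,mid+B@[0,0,h],B[:,2])-mid)@B)[:2]
X=lambda x,y:(x/3+350-.33,y/3-.33)
c0=on(*X(162,437),36);e1=on(*X(195,393),36);e2=on(*X(207,467),36)
for nm,e in (('e1',e1),('e2',e2)): print(nm,c0,e,np.degrees(np.arctan2(*(e-c0)[::-1])))
l0=on(*X(285,455),10);l1=on(*X(330,463),10); print('lug',l0,l1,'lock~',[-np.arctan2(l[1]+52,l[0]) for l in (l0,l1)])
p=L[(np.hypot(L[...,0],L[...,1]+52)<16)&(Z<30)]; print('hole',len(p),p.mean(0),cv2.minAreaRect(p[:,:2].astype(np.float32)))
p=L[(np.hypot(L[...,0],L[...,1]+52)>33)&(np.hypot(L[...,0],L[...,1]+52)<50)&(Z>5)&(Z<30)&(L[...,0]>0)]
if len(p): print('lugpts',len(p),p.mean(0),p.min(0),p.max(0))
# grayscale check of hole edges
G=cv2.cvtColor(f['a'],cv2.COLOR_BGR2GRAY)
xs=np.arange(-40,60.1,1); 
W=np.zeros((161,101),np.float32)
mx=np.zeros((300,300),np.float32);my=mx.copy()
for i in range(300):
  for j in range(300):
    w=mid+B@np.array([(150-i)/3.,-52-(j-150)/3.,36]); cc=C[:3,:3].T@(w-C[:3,3]); mx[i,j]=K[0,2]+K[0,0]*cc[0]/-cc[2]; my[i,j]=K[1,2]-K[1,1]*cc[1]/-cc[2]
o=cv2.resize(cv2.remap(f['a'],mx,my,cv2.INTER_CUBIC),None,fx=1.6,fy=1.6); o=cv2.normalize(o,None,0,255,cv2.NORM_MINMAX); cv2.imwrite('pics/r2.png',o)
E
```

```text
mid [533.87430736 -34.92227251  81.97735218] knob axis base [542.06426013  16.42872236  81.97735218] mouth [507.80653161 -83.42193945 113.09412216]
bar [ 0.8175755  51.17884779 44.29426831] -20.318614395783175 sel rad 1.9254230474444314 44.39382839040081
e1 [-12.71484551 -56.14081602] [ -2.86267208 -38.3696906 ] 60.996355537206306
e2 [-12.71484551 -56.14081602] [  6.25042145 -65.43515149] -26.108154077537208
lug [ 29.92373587 -58.88957575] [ 46.60601097 -59.91625949] lock~ [np.float64(0.2262942487913687), np.float64(0.16824913262393262)]
hole 344 [ -5.25148025 -52.60564148   9.52762936] ((-1.7817668914794922, -51.835933685302734), (21.649507522583008, 20.46567153930664), 61.5789794921875)
lugpts 161 [ 39.17895189 -55.12917162   7.3631323 ] [ 31.66396595 -65.7103729    5.1726062 ] [ 46.57762765 -36.58136484   9.25466805]
```

View pics/r2.png

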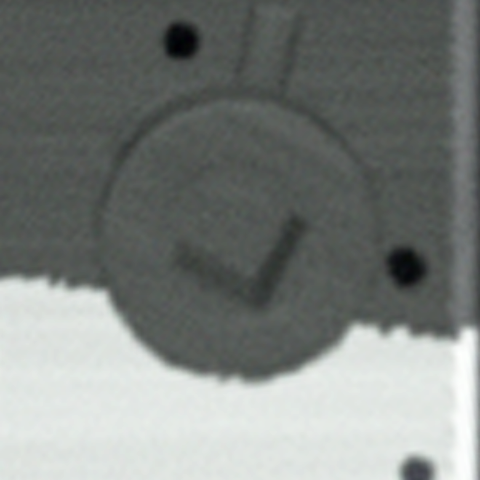

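Rectified view (up-slope is up): the square hole's corner is at (260,305) with its arms turned about 27° clockwise. The lug at (270,50) puts the lock at about 0.2 rad. The pendant can't tilt the tool, so it has to work vertically. For the selector, I'll squeeze the lower half of the bar with the jaws set at the angle of the third click.

```bash
cat >> h.py <<'E'
def go(p,yaw):
    s=env.state(); T=T_tool(s); d=T[:3,:3].T@(np.array(p)-s['ee_pos'])/1000; r=-(yaw-s['ee_rot'][2]); r=(r+180)%360-180
    print('target',np.round(p,1),'d',d.round(4),'roll',round(r,1),'q6',s['qpos'][5].round(1),'w',round(s['gripper_width'],1))
def pan():
    g=np.load('pan.npz'); return g['B'],g['mid']
E
python3 - <<'E'
from h import *
B,mid=pan(); p=mid+B@[-17.3,42,35]; p[2]-=10
go(p+[0,0,70],-72); go(p,-72)
E
```

```text
target [508.3  11.7 163.5] d [ 0.1037 -0.1446  0.1275] roll 67.8 q6 -15.0 w 0.6
target [508.3  11.7  93.5] d [ 0.1037 -0.1446  0.1975] roll 67.8 q6 -15.0 w 0.6
```

```bash
python3 -m pendant '[{"xyz":[0.02,-0.03,0.01],"roll":10.6,"jaw":0},{"xyz":[0.04,-0.06,0.03],"roll":21,"jaw":0},{"xyz":[0.06,-0.09,0.05],"roll":31.5,"jaw":0},{"xyz":[0.08,-0.12,0.07],"roll":42,"jaw":0},{"xyz":[0.104,-0.145,0.09],"roll":52.5,"jaw":0},{"xyz":[0.104,-0.145,0.11],"roll":63,"jaw":0},{"xyz":[0.104,-0.145,0.12],"roll":67.8,"jaw":0},{"xyz":[0.104,-0.145,0.125],"roll":67.8,"jaw":0}]' 20
python3 - <<'E'
from h import *
B,mid=pan(); p=mid+B@[-17.3,42,35]; p[2]-=10
go(p,-72)
E
```

```text
time_s: 4.2
ee_pos: [507.1, 13.4, 165.3]
ee_rot: [179.9, 0.0, -71.3]
force: [-0.2, 0.0, -0.2]
gripper_width: 77.5
target [508.3  11.7  93.5] d [ 0.0021 -0.0007  0.0717] roll 0.7 q6 71.5 w 77.5
```

```bash
python3 -m pendant '[{"xyz":[0.002,-0.001,0.02],"roll":0.7,"jaw":0},{"xyz":[0.002,-0.001,0.04],"roll":0.7,"jaw":0},{"xyz":[0.002,-0.001,0.055],"roll":0.7,"jaw":0},{"xyz":[0.002,-0.001,0.065],"roll":0.7,"jaw":0},{"xyz":[0.002,-0.001,0.071],"roll":0.7,"jaw":0},{"xyz":[0.002,-0.001,0.071],"roll":0.7,"jaw":0.3},{"xyz":[0.002,-0.001,0.071],"roll":0.7,"jaw":0.6},{"xyz":[0.002,-0.001,0.071],"roll":0.7,"jaw":1}]' 20
python3 -m pendant '[{"xyz":[0,0,0],"roll":0,"jaw":1},{"xyz":[0,0,0],"roll":0,"jaw":1},{"xyz":[0,0,0],"roll":0,"jaw":1},{"xyz":[0,0,0],"roll":0,"jaw":1},{"xyz":[0,0,0],"roll":-3,"jaw":1},{"xyz":[0,0,0],"roll":-3,"jaw":1},{"xyz":[0,0,0],"roll":-3,"jaw":1},{"xyz":[0,0,0],"roll":-3,"jaw":1}]' 20
```

```text
time_s: 5.2
ee_pos: [509.3, 11.5, 95.4]
ee_rot: [-179.9, -0.0, -72.2]
force: [0.0, 0.1, -0.0]
gripper_width: 64.0
time_s: 6.2
ee_pos: [504.9, 11.0, 94.0]
ee_rot: [179.5, 0.1, -69.1]
force: [-6.8, 0.0, 1.6]
gripper_width: 17.6
```

```bash
python3 -m pendant '[{"xyz":[0,0,0],"roll":-3,"jaw":0.5},{"xyz":[0,0,0],"roll":-3,"jaw":0},{"xyz":[0,0,-0.03],"roll":-3,"jaw":0},{"xyz":[0,0,-0.08],"roll":-3,"jaw":0},{"xyz":[0.02,0.04,-0.13],"roll":-3,"jaw":0},{"xyz":[0.04,0.08,-0.17],"roll":-3,"jaw":0},{"xyz":[0.04,0.095,-0.195],"roll":-3,"jaw":0},{"xyz":[0.04,0.095,-0.195],"roll":-3,"jaw":0}]' 20
cat > meas.py <<'E'
from h import *
import sys
s=env.state();K,C=cam('wrist',s); a,d=env.grab_frame('wrist'); n=sys.argv[1]; cv2.imwrite(f'pics/{n}.png',a); np.savez(n+'.npz',a=a,d=d,K=K,C=C)
B,mid=pan(); L=(cloud(K,C,d)-mid)@B; Z=L[...,2]
p=L[(np.hypot(L[...,0],L[...,1]-52)<32)&(Z>40)&(Z<50)]
if len(p)>50:
    c=p.mean(0); u=np.linalg.svd((p-c)[:,:2],full_matrices=False)[2][0]; u*=np.sign(u[0]); print('bar',len(p),c,'sel',np.arctan2(u[0],u[1]),np.median(p[:,2]),cv2.minAreaRect(p[:,:2].astype(np.float32)))
p=L[(np.hypot(L[...,0],L[...,1]+52)<34)&(Z>33)&(Z<40)]
if len(p): print('boss',len(p),p.mean(0),cv2.minAreaRect(p[:,:2].astype(np.float32)))
p=L[(np.hypot(L[...,0],L[...,1]+52)<16)&(Z<28)]; 
if len(p): print('hole',len(p),p.mean(0),cv2.minAreaRect(p[:,:2].astype(np.float32)))
W=cloud(K,C,d); m=(abs(W[...,0]-440)<80)&(abs(W[...,1]+310)<80)&(W[...,2]>112)&(W[...,2]<130); b=W[m]
if len(b)>50: print('key',len(b),b.mean(0),cv2.minAreaRect(b[:,:2].astype(np.float32)))
E
python3 meas.py w3
```

```text
time_s: 7.2
ee_pos: [434.9, -60.3, 292.2]
ee_rot: [-179.7, -0.2, -66.3]
force: [0.5, 0.4, -1.1]
gripper_width: 90.9
bar 578 [ 1.90158754 51.87750645 44.21233577] sel 1.0481147687982526 44.422000295283766 ((-0.0599822998046875, 51.68030548095703), (49.68022537231445, 13.807083129882812), 29.510074615478516)
boss 1577 [  1.41747595 -51.53625379  35.13770941] ((-0.45537757873535156, -51.95671844482422), (59.0902099609375, 58.314273834228516), 68.3519058227539)
hole 240 [ -9.37030897 -54.81810492  13.59425741] ((-3.7396087646484375, -52.96321487426758), (18.79846954345703, 19.05309295654297), 61.74013900756836)
key 117 [ 475.19888291 -296.8306163   117.23092358] ((475.9640808105469, -298.1346130371094), (9.8037109375, 16.508563995361328), 33.879730224609375)
```

View pics/w3.png

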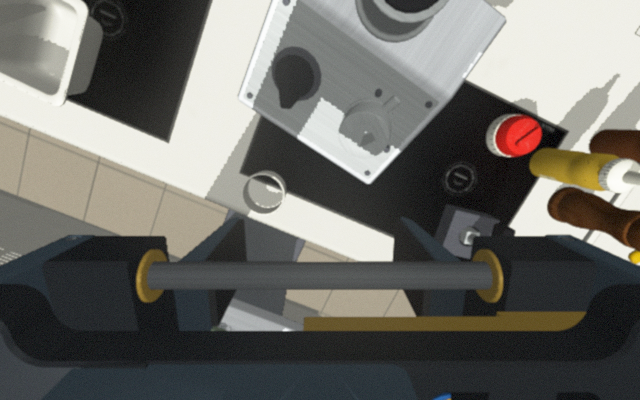

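The picture shows the selector bar at (295,75), measured at 1.048 rad, which is the third click. The holder and key are at (467,237). Now for the key, with a clearance check first.

```bash
python3 - <<'E'
from h import *
f=np.load("f.npz")
for n,d in (("top",f['e']),("side",f['d'])):
    K,C=cam(n); q=cloud(K,C,d).reshape(-1,3); q=q[(q[:,2]>125)&(q[:,2]<200)&(q[:,0]>300)&(q[:,0]<620)&(q[:,1]<-150)&(q[:,1]>-480)]
    print(n,len(q)); 
    if len(q): print(q[:,:2].min(0),q[:,:2].max(0), q[np.argmin(q[:,0])])
go([439,-307,190],-75.2); go([439,-307,101],-75.2)
E
```

```text
top 188
[ 403.46663649 -468.23741712] [ 597.67737961 -301.04301539] [ 403.46663649 -310.31106898  125.08457953]
side 452
[ 517.26096666 -472.74813107] [ 603.10229906 -356.21033773] [ 517.26096666 -443.66977805  142.20051287]
target [ 439 -307  190] d [0.2279 0.0958 0.1004] roll 9.0 q6 56.9 w 91.3
target [ 439 -307  101] d [0.2278 0.096  0.1894] roll 9.0 q6 56.9 w 91.3
```

```bash
python3 -m pendant '[{"xyz":[0.04,0.017,0],"roll":2,"jaw":0},{"xyz":[0.085,0.035,0.01],"roll":4,"jaw":0},{"xyz":[0.13,0.055,0.03],"roll":6,"jaw":0},{"xyz":[0.175,0.075,0.05],"roll":9,"jaw":0},{"xyz":[0.22,0.093,0.07],"roll":9,"jaw":0},{"xyz":[0.228,0.096,0.09],"roll":9,"jaw":0},{"xyz":[0.228,0.096,0.10],"roll":9,"jaw":0},{"xyz":[0.228,0.096,0.10],"roll":9,"jaw":0}]' 20
python3 - <<'E'
from h import *
s=env.state();K,C=cam('wrist',s); a,d=env.grab_frame('wrist'); W=cloud(K,C,d)
b=W[(abs(W[...,0]-440)<60)&(abs(W[...,1]+307)<60)&(W[...,2]>104)&(W[...,2]<130)]; print(len(b))
if len(b)>50: print(b.mean(0),cv2.minAreaRect(b[:,:2].astype(np.float32)))
go([439,-307,101],-75.2)
E
```

```text
time_s: 8.25
ee_pos: [438.4, -305.8, 188.3]
ee_rot: [179.9, 0.2, -75.1]
force: [0.2, 0.4, 0.5]
gripper_width: 91.1
1735
[ 443.01109564 -308.39140399  118.75915122] ((440.2361755371094, -309.3724060058594), (83.189208984375, 15.362404823303223), 14.827347755432129)
target [ 439 -307  101] d [0.001  0.0001 0.0884] roll 0.1 q6 39.0 w 91.7
```

```bash
python3 -m pendant '[{"xyz":[0.003,-0.001,0.03],"roll":0,"jaw":0},{"xyz":[0.003,-0.001,0.06],"roll":0,"jaw":0},{"xyz":[0.003,-0.001,0.08],"roll":0,"jaw":0},{"xyz":[0.003,-0.001,0.0875],"roll":0,"jaw":0},{"xyz":[0.003,-0.001,0.0875],"roll":0,"jaw":0.5},{"xyz":[0.003,-0.001,0.0875],"roll":0,"jaw":1},{"xyz":[0.003,-0.001,0.0875],"roll":0,"jaw":1},{"xyz":[0.003,-0.001,0.0875],"roll":0,"jaw":1}]' 12
python3 -m pendant '[{"xyz":[0,0,0],"roll":0,"jaw":1},{"xyz":[0,0,0],"roll":0,"jaw":1},{"xyz":[0,0,0],"roll":0,"jaw":1},{"xyz":[0,0,-0.02],"roll":0,"jaw":1},{"xyz":[0,0,-0.06],"roll":0,"jaw":1},{"xyz":[0,0,-0.11],"roll":0,"jaw":1},{"xyz":[0,0,-0.16],"roll":0,"jaw":1},{"xyz":[0,0,-0.18],"roll":0,"jaw":1}]' 12
python3 - <<'E'
from h import *
s=env.state(); print(s['force'],s['gripper_width'])
B,mid=pan(); m=mid+B@[0,-52,36]; print('mouth',m,'n',B[:,2])
a,d=env.grab_frame('side'); cv2.imwrite('pics/s3.png',cv2.resize(a[100:300,240:460],None,fx=3,fy=3))
# bar centre when tip centre is 1 mm below mouth, key vertical; TCP 4 below bar centre
go(m-1*B[:,2]+[0,0,95],-99); go(m-1*B[:,2]+[0,0,140],-99)
E
```

```text
time_s: 9.3
ee_pos: [440.6, -309.8, 102.9]
ee_rot: [-180.0, -0.0, -75.2]
force: [0.5, 0.1, 0.1]
gripper_width: 54.1
time_s: 10.3
ee_pos: [441.1, -310.3, 285.3]
ee_rot: [-179.8, -0.2, -75.2]
force: [0.4, -0.2, -2.7]
gripper_width: 15.1
[ 0.38496243 -0.22489335 -2.66101218] 15.072170163921019
mouth [507.80653161 -83.42193945 113.09412216] n [-0.49660619  0.07920355  0.86435472]
target [508.3 -83.5 207.2] d [-0.2029 -0.1223  0.079 ] roll 23.8 q6 38.8 w 15.4
target [508.3 -83.5 252.2] d [-0.2026 -0.1225  0.034 ] roll 23.8 q6 38.8 w 15.4
```

View pics/s3.png

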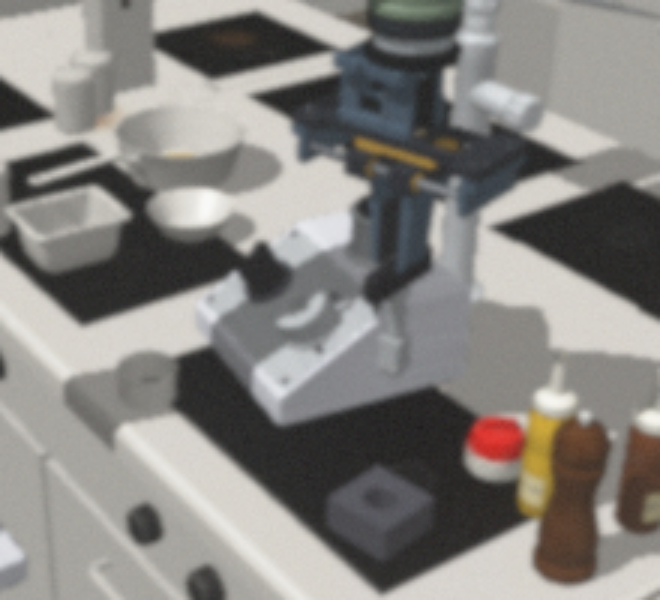

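The key is held upright in the jaws at (393,330). It has to lean 30° in the grip before it meets the socket, so I'll dip its nose into the holder well and swing the handle toward the robot.

```bash
python3 -m pendant '[{"xyz":[-0.001,0.001,0.04],"roll":0,"jaw":1},{"xyz":[-0.002,0.001,0.08],"roll":0,"jaw":1},{"xyz":[-0.002,0.001,0.12],"roll":0,"jaw":1},{"xyz":[-0.002,0.001,0.145],"roll":0,"jaw":1},{"xyz":[-0.002,0.001,0.16],"roll":0,"jaw":1},{"xyz":[-0.002,0.001,0.163],"roll":0,"jaw":1},{"xyz":[-0.002,0.008,0.163],"roll":0,"jaw":1},{"xyz":[-0.002,0.015,0.164],"roll":0,"jaw":1}]' 12
python3 -m pendant '[{"xyz":[0,0.006,0.001],"roll":0,"jaw":1},{"xyz":[0,0.012,0.002],"roll":0,"jaw":1},{"xyz":[0,0.018,0.004],"roll":0,"jaw":1},{"xyz":[0,0.024,0.006],"roll":0,"jaw":1},{"xyz":[0,0.030,0.008],"roll":0,"jaw":1},{"xyz":[0,0.035,0.010],"roll":0,"jaw":1},{"xyz":[0,0.038,0.012],"roll":0,"jaw":1},{"xyz":[0,0.038,0.012],"roll":0,"jaw":1}]' 12
python3 - <<'E'
from h import *
s=env.state(); print(s['ee_pos'],s['force'],s['torque'],s['gripper_width'])
a,d=env.grab_frame('side'); cv2.imwrite('pics/s4.png',cv2.resize(a[200:310,290:450],None,fx=4,fy=4,interpolation=cv2.INTER_CUBIC))
E
```

```text
time_s: 11.35
ee_pos: [425.4, -312.2, 119.4]
ee_rot: [-179.9, -0.1, -75.2]
force: [1.0, -0.3, -0.3]
gripper_width: 0.3
time_s: 12.35
ee_pos: [388.4, -321.3, 106.2]
ee_rot: [180.0, 0.0, -75.2]
force: [0.5, -0.7, -0.6]
gripper_width: 0.6
[ 388.39452638 -321.31446643  106.22846326] [ 0.51937003 -0.67899682 -0.64478625] [-0.03655566  0.12092097 -0.01409126] 0.5723797626377713
```

View pics/s4.png

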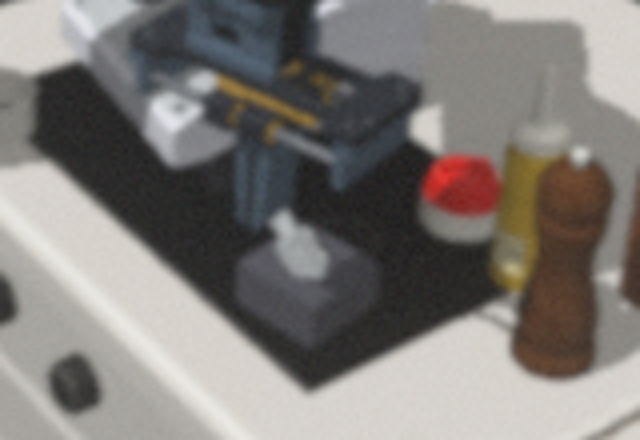

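The fingers are shut (0.3 mm), so the key slipped out while the handle was being moved. It now leans in the holder well at (300,245). I'll lift, open and measure it again.

```bash
python3 -m pendant '[{"xyz":[0,0.01,-0.03],"roll":0,"jaw":1},{"xyz":[0,0.02,-0.08],"roll":0,"jaw":1},{"xyz":[0,0.02,-0.12],"roll":0,"jaw":0},{"xyz":[0,0,-0.15],"roll":0,"jaw":0},{"xyz":[0,-0.02,-0.15],"roll":0,"jaw":0},{"xyz":[0,-0.03,-0.15],"roll":0,"jaw":0},{"xyz":[0,-0.03,-0.15],"roll":0,"jaw":0},{"xyz":[0,-0.03,-0.15],"roll":0,"jaw":0}]' 12
python3 - <<'E'
from h import *
s=env.state();K,C=cam('wrist',s); a,d=env.grab_frame('wrist'); np.savez('w5.npz',a=a,d=d,K=K,C=C); W=cloud(K,C,d)
m=(abs(W[...,0]-430)<110)&(abs(W[...,1]+307)<110)&(W[...,2]>41)&(W[...,2]<150); b=W[m]; print(len(b))
for lo in range(40,130,10):
    q=b[(b[:,2]>lo)&(b[:,2]<=lo+10)]
    if len(q)>8: print(lo,len(q),q.mean(0).round(1),cv2.minAreaRect(q[:,:2].astype(np.float32)))
v,u=np.where(m); print(u.min(),u.max(),v.min(),v.max()); cv2.imwrite('pics/w5.png',a)
K2,C2=cam('side'); a,d=env.grab_frame('side'); Q=cloud(K2,C2,d); b=Q[(abs(Q[...,0]-430)<110)&(abs(Q[...,1]+307)<110)&(Q[...,2]>41)&(Q[...,2]<150)]
for lo in range(40,130,10):
    q=b[(b[:,2]>lo)&(b[:,2]<=lo+10)]
    if len(q)>3: print('side',lo,len(q),q.mean(0).round(1))
E
```

```text
time_s: 13.4
ee_pos: [417.0, -313.4, 255.2]
ee_rot: [179.9, 0.1, -75.2]
force: [-0.2, 0.3, 0.2]
gripper_width: 57.9
2619
40 122 [ 440.5 -313.6   45.8] ((438.26226806640625, -304.3001708984375), (19.293380737304688, 34.8954963684082), 13.900481224060059)
50 214 [ 438.3 -301.5   55.9] ((437.69012451171875, -300.6191711425781), (20.95914649963379, 22.844430923461914), 17.172138214111328)
60 133 [ 435.9 -289.8   64.7] ((435.3192443847656, -290.0028991699219), (14.566362380981445, 25.189369201660156), 3.2121052742004395)
70 131 [ 434.3 -277.8   75.1] ((434.26470947265625, -277.0792541503906), (15.776535987854004, 17.74639892578125), 16.83849334716797)
80 133 [ 440.1 -264.4   85.3] ((449.2226867675781, -259.9631042480469), (52.993038177490234, 14.818012237548828), 24.759313583374023)
90 763 [ 439.8 -252.5   95.8] ((430.0633239746094, -250.90914916992188), (84.2725830078125, 32.31264877319336), 14.833641052246094)
100 1086 [ 424.6 -247.2  104.2] ((428.2753601074219, -245.57826232910156), (83.01766204833984, 22.449892044067383), 17.751325607299805)
110 37 [ 396.5 -253.   110.6] ((399.7854309082031, -252.09420776367188), (20.115816116333008, 5.319036483764648), 17.46691131591797)
254 331 123 200
side 40 51 [ 433.2 -311.    45.5]
side 50 46 [ 433.2 -301.5   55.1]
side 60 32 [ 430.9 -289.    65.1]
side 70 36 [ 428.4 -275.6   75.7]
side 80 37 [ 438.5 -261.1   86.3]
side 90 109 [ 423.1 -258.4   95.6]
side 100 93 [ 418.4 -251.7  104.1]
side 110 4 [ 395.5 -255.2  110.5]
```

View pics/w5.png

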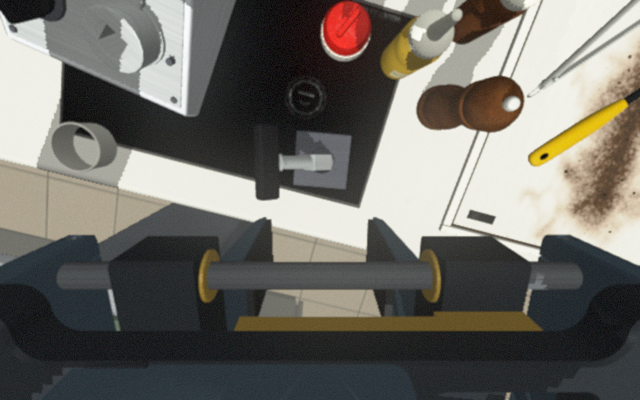

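The key leans about 48° in the well toward +y, with its bar at (266,160). All the bystanders are where they were. That lean is usable: I'll grip the bar by its two ends, which clears the collar and lets the key pivot about the bar. Then I'll swing it to 30° against the well.

```bash
python3 -m pendant '[{"xyz":[0,0,0],"roll":-10.6,"jaw":0},{"xyz":[-0.01,0,0],"roll":-21,"jaw":0},{"xyz":[-0.02,-0.01,0],"roll":-31.5,"jaw":0},{"xyz":[-0.03,-0.02,0.02],"roll":-42,"jaw":0},{"xyz":[-0.04,-0.028,0.04],"roll":-52.5,"jaw":0},{"xyz":[-0.05,-0.028,0.06],"roll":-63,"jaw":0},{"xyz":[-0.058,-0.028,0.08],"roll":-73.5,"jaw":0},{"xyz":[-0.058,-0.028,0.09],"roll":-84,"jaw":0}]' 20
python3 - <<'E'
from h import *
go([429.7,-249.5,78],14.8); print(env.state()['ee_pos'])
s=env.state();K,C=cam('wrist',s); a,d=env.grab_frame('wrist'); W=cloud(K,C,d)
b=W[(abs(W[...,0]-430)<60)&(abs(W[...,1]+250)<40)&(W[...,2]>85)&(W[...,2]<125)]; print(len(b))
if len(b)>50: print(b.mean(0),cv2.minAreaRect(b[:,:2].astype(np.float32)))
E
```

```text
time_s: 14.5
ee_pos: [428.7, -249.7, 165.3]
ee_rot: [-179.9, 0.1, 9.2]
force: [0.2, 0.2, -0.1]
gripper_width: 91.0
target [ 429.7 -249.5   78. ] d [0.0012 0.0001 0.0873] roll -5.6 q6 -40.7 w 91.0
[ 428.71280701 -249.71509923  165.26981437]
2860
[ 428.52332845 -246.27944477  101.53922041] ((430.45526123046875, -251.66827392578125), (84.2558364868164, 34.215484619140625), 14.416664123535156)
```

```bash
python3 -m pendant '[{"xyz":[0.0015,0,0.03],"roll":-5.6,"jaw":0},{"xyz":[0.0015,0,0.04],"roll":-5.6,"jaw":0},{"xyz":[0.0015,0,0.045],"roll":-5.6,"jaw":0},{"xyz":[0.0015,0,0.06],"roll":-5.6,"jaw":0},{"xyz":[0.0015,0,0.075],"roll":-5.6,"jaw":0},{"xyz":[0.0015,0,0.087],"roll":-5.6,"jaw":0},{"xyz":[0.0015,0,0.087],"roll":-5.6,"jaw":0.1},{"xyz":[0.0015,0,0.087],"roll":-5.6,"jaw":1}]' 20
python3 -m pendant '[{"xyz":[0,0,0],"roll":0,"jaw":1},{"xyz":[0,0,0],"roll":0,"jaw":1},{"xyz":[0,0.004,-0.0035],"roll":0,"jaw":1},{"xyz":[0,0.008,-0.007],"roll":0,"jaw":1},{"xyz":[0,0.012,-0.010],"roll":0,"jaw":1},{"xyz":[0,0.016,-0.013],"roll":0,"jaw":1},{"xyz":[0,0.020,-0.016],"roll":0,"jaw":1},{"xyz":[0,0.024,-0.019],"roll":0,"jaw":1}]' 20
cat > keym.py <<'E'
from h import *
# key in the side view: points near the tool, by height slices
s=env.state(); print(s['ee_pos'],s['force'].round(1),s['gripper_width'])
import sys
K2,C2=cam('side'); a,d=env.grab_frame('side'); Q=cloud(K2,C2,d); z=s['ee_pos'][2]; e=s['ee_pos']
b=Q[(np.hypot(Q[...,0]-e[0],Q[...,1]-e[1])<75)&(Q[...,2]>z-110)&(Q[...,2]<z+25)]
for lo in range(-110,20,8):
    q=b[(b[:,2]>z+lo)&(b[:,2]<=z+lo+8)]
    if len(q)>3: print(lo,len(q),(q.mean(0)-e).round(1))
cv2.imwrite(f'pics/{sys.argv[1]}.png',a)
E
python3 keym.py s6
```

```text
time_s: 15.55
ee_pos: [430.9, -250.2, 79.2]
ee_rot: [-180.0, 0.1, 14.4]
force: [-1.0, -0.1, -2.3]
gripper_width: 85.2
time_s: 16.55
ee_pos: [437.0, -273.6, 98.6]
ee_rot: [-180.0, 0.0, 14.4]
force: [-3.5, 1.6, -0.2]
gripper_width: 84.7
[ 436.96650093 -273.61876853   98.5871186 ] [-3.5  1.6 -0.2] 84.69611060211835
-102 616 [-24.6  14.4 -97.2]
-94 89 [-14.9 -29.4 -91.2]
-86 66 [-18.2 -49.2 -82.1]
-78 67 [-13.6 -50.6 -74. ]
-70 163 [ -5.4 -42.8 -64.5]
-62 203 [ -3.2 -43.5 -60.2]
-54 28 [ -1.8 -40.9 -50.1]
-46 35 [ -0.9 -37.9 -42. ]
-38 29 [ -0.7 -32.6 -34.1]
-30 15 [ -1.  -26.8 -26.2]
-22 20 [ -2.8 -22.5 -18.1]
-14 19 [ -2.4 -18.1 -10.2]
-6 24 [ -4.8 -12.6  -1. ]
2 56 [ -2.6 -10.1   6.7]
10 94 [-7.  -8.9 14.1]
18 97 [ 1.2 -3.8 21.8]
```

```bash
python3 -m pendant '[{"xyz":[0,0,-0.02],"roll":0,"jaw":1},{"xyz":[0,0,-0.045],"roll":0,"jaw":1},{"xyz":[0,0,-0.08],"roll":0,"jaw":1},{"xyz":[0,0,-0.11],"roll":-9,"jaw":1},{"xyz":[0,0,-0.14],"roll":-18,"jaw":1},{"xyz":[0,0,-0.15],"roll":-27,"jaw":1},{"xyz":[0,0,-0.15],"roll":-36,"jaw":1},{"xyz":[0,0,-0.15],"roll":-45,"jaw":1}]' 20
python3 - <<'E'
from h import *
B,mid=pan(); m=mid+B@[0,-52,36]; n=B[:,2]
p=m+(99+18)*n-[0,0,17]; go(p,81)
E
```

```text
time_s: 17.6
ee_pos: [438.2, -274.4, 248.6]
ee_rot: [179.8, 0.0, 59.7]
force: [-0.9, -0.6, -2.6]
gripper_width: 85.2
target [449.7 -74.2 197.2] d [ 0.1787 -0.0912  0.051 ] roll -21.3 q6 -93.0 w 85.2
```

```bash
python3 -m pendant '[{"xyz":[0.03,-0.02,0],"roll":-4,"jaw":1},{"xyz":[0.065,-0.04,0],"roll":-8,"jaw":1},{"xyz":[0.10,-0.06,0],"roll":-12,"jaw":1},{"xyz":[0.135,-0.08,0.01],"roll":-16,"jaw":1},{"xyz":[0.165,-0.091,0.02],"roll":-20,"jaw":1},{"xyz":[0.179,-0.091,0.03],"roll":-21.3,"jaw":1},{"xyz":[0.179,-0.091,0.035],"roll":-21.3,"jaw":1},{"xyz":[0.179,-0.091,0.035],"roll":-21.3,"jaw":1}]' 20
python3 keym.py s7
python3 - <<'E'
import cv2; a=cv2.imread('pics/s7.png'); cv2.imwrite('pics/s7c.png',cv2.resize(a[120:270,260:420],None,fx=4,fy=4,interpolation=cv2.INTER_CUBIC))
E
```

```text
time_s: 18.6
ee_pos: [450.1, -74.0, 213.0]
ee_rot: [-180.0, 0.0, 80.7]
force: [0.2, 0.2, -2.3]
gripper_width: 84.5
[450.06926434 -73.95204288 213.00893344] [ 0.2  0.2 -2.3] 84.53245237623774
-110 64 [  51.5  -12.9 -106.2]
-102 50 [ 62.6 -15.4 -98. ]
-94 14 [ 69.7 -11.3 -92.3]
-70 12 [ 34.3 -17.5 -65.5]
-62 18 [ 32.9 -19.5 -57.9]
-54 21 [ 31.4 -21.1 -49.6]
-46 22 [ 25.5 -15.9 -42.1]
-38 18 [ 25.1 -14.9 -34.5]
-30 13 [ 18.1 -13.1 -26.5]
-6 10 [ -6.5 -11.1   0.6]
2 45 [ -9.1 -14.5   6.5]
10 53 [ -7.6 -15.8  14.3]
18 70 [-7.3 -1.5 22.1]
```

View pics/s7c.png

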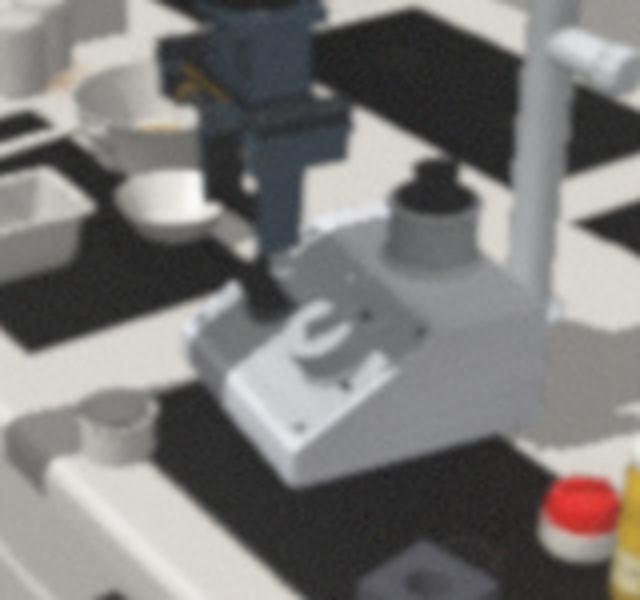

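The side view shows the right finger hiding most of the key above the socket (boss near (320,335)), and the rest of the scene is undisturbed. I'll isolate the key's depth points by comparing with the first frame and fit its axis in tool coordinates.

```bash
cat > keyt.py <<'E'
from h import *
f=np.load('f.npz')
def run():
    s=env.state(); T=T_tool(s); K,C=cam('side'); acc=[]
    for _ in range(4):
        a,d=env.grab_frame('side'); new=(d>0)&((f['d']-d>8)|(f['d']==0))
        Q=cloud(K,C,d)[new]; acc.append((Q-T[:3,3])@T[:3,:3])
    t=np.concatenate(acc); t=t[(abs(t[:,0])<22)&(t[:,1]>-40)&(t[:,1]<80)&(t[:,2]>-25)&(t[:,2]<95)]
    cdir=T[:3,:3].T@(C[:3,3]-s['ee_pos']); cdir/=np.linalg.norm(cdir); print('pos',s['ee_pos'],'to cam (tool)',cdir.round(2))
    for lo in range(-24,92,6):
        q=t[(t[:,2]>lo)&(t[:,2]<=lo+6)]
        if len(q)>5: print(lo+3,len(q),np.median(q,0).round(1),np.percentile(q[:,1],[10,90]).round(1))
run()
E
python3 keyt.py
```

```text
pos [450.20920601 -74.08020507 213.37660369] to cam (tool) [-0.81 -0.38 -0.46]
-21 56 [  1.8 -12.9 -21.2] [-15.2 -10.9]
-15 31 [  2.3 -11.7 -15.7] [-14.1  -9.3]
-9 24 [ 3.4 -7.3 -8.9] [-11.   -5.6]
-3 19 [ 1.4 -4.7 -3. ] [-7.3 -1.9]
3 10 [-4.  -3.1  1.4] [-4.6 -2.4]
21 16 [-12.2  19.1  22.7] [13.9 25.7]
27 44 [-10.5  19.7  27. ] [13.4 28.1]
33 50 [-11.4  29.3  33.7] [18.8 35.8]
39 72 [-12.6  26.   39.2] [19.  38.3]
45 55 [-14.5  29.   44.6] [19.8 40. ]
51 62 [-14.4  33.4  50.6] [22.7 44.7]
57 56 [-14.8  33.6  56.9] [26.8 45.4]
63 40 [-15.5  38.7  62.4] [30.4 47.1]
69 27 [-12.9  37.2  67.6] [31.6 48. ]
93 6 [10.2 69.6 91.2] [67.7 69.9]
```

```bash
python3 - <<'E'
from h import *
B,mid=pan(); m=mid+B@[0,-52,36]; n=B[:,2]; s=env.state(); R_=T_tool(s)[:3,:3]; print(s['ee_rot'][2])
for h in (8,0,-6): go(m+h*n-R_@[-1,43,71],s['ee_rot'][2])
print('n in tool',R_.T@n)
E
```

```text
80.65945449744675
target [461.5 -74.8 191. ] d [0.0007 0.0113 0.0228] roll 0.0 q6 -91.4 w 84.7
target [465.5 -75.4 184.1] d [0.0008 0.0153 0.0297] roll 0.0 q6 -91.4 w 84.7
target [468.5 -75.9 178.9] d [0.0008 0.0183 0.0349] roll 0.0 q6 -91.4 w 84.7
n in tool [-0.0025029  -0.50213228 -0.86478721]
```

```bash
python3 -m pendant '[{"xyz":[0.001,0.0113,0.01],"roll":0,"jaw":1},{"xyz":[0.001,0.0113,0.0228],"roll":0,"jaw":1},{"xyz":[0.001,0.0133,0.0263],"roll":0,"jaw":1},{"xyz":[0.001,0.0153,0.0297],"roll":0,"jaw":1},{"xyz":[0.001,0.0163,0.0314],"roll":0,"jaw":1},{"xyz":[0.001,0.0173,0.0332],"roll":0,"jaw":1},{"xyz":[0.001,0.0183,0.0349],"roll":0,"jaw":1},{"xyz":[0.001,0.0183,0.0349],"roll":0,"jaw":1}]' 14
python3 keyt.py
```

```text
time_s: 19.85
ee_pos: [468.5, -74.2, 178.5]
ee_rot: [180.0, -0.1, 80.7]
force: [-0.2, 4.6, -0.6]
gripper_width: 84.9
pos [468.50412432 -74.21012026 178.54828604] to cam (tool) [-0.79 -0.39 -0.47]
-21 57 [  5.1 -12.8 -22. ] [-15.3 -11.2]
-15 32 [  2.1 -11.5 -14.5] [-13.4  -7.2]
-9 27 [-0.3 -7.8 -9.5] [-11.   -5.9]
-3 24 [ 0.6 -5.1 -2.2] [-6.2 -2.9]
3 14 [-5.  -3.1  2.3] [-4.3  0.4]
27 31 [-10.1  18.9  28. ] [12.5 25.2]
33 50 [-10.6  24.4  34. ] [15.8 34.6]
39 58 [-12.2  25.2  39.7] [18.1 34.7]
45 62 [-13.7  25.6  44.5] [17.9 38.1]
51 53 [-13.7  28.4  51. ] [20.1 41.3]
57 53 [-14.7  31.7  56.4] [24.2 43. ]
63 41 [-14.4  35.9  63. ] [27.4 42.3]
69 18 [-12.8  31.9  66.9] [28.4 35.1]
```

```bash
python3 -m pendant '[{"xyz":[0.001,0,0],"roll":0,"jaw":1},{"xyz":[0.002,-0.001,0.0005],"roll":0,"jaw":1},{"xyz":[0.002,-0.003,0.0015],"roll":0,"jaw":1},{"xyz":[0.002,-0.005,0.0025],"roll":0,"jaw":1},{"xyz":[0.002,-0.007,0.0035],"roll":0,"jaw":1},{"xyz":[0.002,-0.0065,0.005],"roll":0,"jaw":1},{"xyz":[0.002,-0.006,0.006],"roll":0,"jaw":1},{"xyz":[0.002,-0.006,0.006],"roll":0,"jaw":1}]' 14
python3 keyt.py
```

```text
time_s: 21.05
ee_pos: [462.0, -72.1, 173.2]
ee_rot: [-179.9, 0.0, 80.7]
force: [-2.1, 1.1, 6.0]
gripper_width: 85.1
pos [462.01357904 -72.12945856 173.2323658 ] to cam (tool) [-0.79 -0.38 -0.48]
-21 54 [  7.1 -12.9 -21.5] [-15.5  -9.7]
-15 29 [ -0.1 -11.  -14.8] [-13.7  -8.5]
-9 22 [ 2.4 -7.8 -9.9] [-9.9 -6.6]
-3 14 [ 1.2 -3.7 -2.2] [-6. -2.]
3 6 [-1.7 -2.4  2.4] [-4.2 -0.6]
27 33 [-9.  27.  27.8] [19.  36.1]
33 63 [-10.4  30.4  32.9] [20.4 39.2]
39 68 [-13.2  28.6  39.4] [22.1 42.7]
45 55 [-14.1  34.8  45.1] [24.4 45.7]
51 53 [-13.7  37.9  50.8] [28.9 48.8]
57 44 [-15.   40.1  56.8] [31.7 49. ]
63 24 [-12.9  37.2  62. ] [34.  47.4]
69 9 [-5.3 30.1 67.8] [22.8 42.4]
```

The nose is in and the shoulder rests on the mouth, with about 6 N along the axis and a lean of about 31°. Next I'll turn it clockwise under light pressure.

```bash
python3 -m pendant '[{"xyz":[-0.001,0,0],"roll":4,"jaw":1},{"xyz":[-0.002,0,0],"roll":8,"jaw":1},{"xyz":[-0.002,0,0],"roll":12,"jaw":1},{"xyz":[-0.002,0,0],"roll":15,"jaw":1},{"xyz":[-0.002,0.0005,0.001],"roll":18,"jaw":1},{"xyz":[-0.002,0.001,0.0015],"roll":21,"jaw":1},{"xyz":[-0.002,0.0015,0.0025],"roll":23,"jaw":1},{"xyz":[-0.002,0.0015,0.0025],"roll":24,"jaw":1}]' 14
python3 keyt.py
```

```text
time_s: 22.25
ee_pos: [465.1, -70.6, 171.5]
ee_rot: [-179.9, -0.5, 56.7]
force: [0.7, 13.3, 8.2]
gripper_width: 85.4
pos [465.07711676 -70.62259675 171.53823075] to cam (tool) [-0.87 -0.03 -0.48]
-21 7 [ 17. -19. -22.] [-21.9 -18.9]
9 9 [ 1.3 20.5  9.8] [20.3 20.7]
15 15 [-0.3 23.5 15.9] [20.5 23.8]
21 26 [-1.  23.8 20.6] [20.6 28.5]
27 39 [-1.2 27.  26.8] [20.8 34.3]
33 67 [-0.9 33.  32.8] [20.9 39.2]
39 59 [-1.4 33.1 39.2] [24.  42.6]
45 57 [-1.6 39.5 45.4] [27.2 49. ]
51 48 [-0.9 39.7 50.6] [30.5 49.1]
57 41 [-0.9 43.  57. ] [36.7 49.3]
63 17 [ 0.3 40.  62.3] [33.8 52.4]
69 7 [ 0.8 21.7 71. ] [18.6 42.4]
87 11 [-13.2  58.4  85.6] [34. 77.]
```

```bash
python3 -m pendant '[{"xyz":[0,0,0],"roll":0,"jaw":1},{"xyz":[0,0,0],"roll":0,"jaw":1},{"xyz":[0,0,0],"roll":0,"jaw":1},{"xyz":[0,0,0],"roll":0,"jaw":1},{"xyz":[0,0,0],"roll":0,"jaw":1},{"xyz":[0,0,0],"roll":0,"jaw":1},{"xyz":[0,0,0],"roll":0,"jaw":1},{"xyz":[0,0,0],"roll":0,"jaw":1}]' 4
python3 keyt.py
```

```text
time_s: 23.45
ee_pos: [463.8, -74.3, 170.0]
ee_rot: [-180.0, -0.0, 56.7]
force: [-0.1, 4.1, 1.8]
gripper_width: 86.6
pos [463.7780632  -74.26493597 170.00770654] to cam (tool) [-0.88 -0.03 -0.48]
15 20 [ 1.7 22.7 16.8] [19.5 26. ]
21 23 [-0.4 25.8 20.4] [19.5 26.1]
27 45 [ 3.1 29.  26.8] [19.8 34.1]
33 53 [ 2.1 32.3 32.7] [22.9 38.5]
39 62 [ 2.7 32.  38.8] [20.3 41.7]
45 54 [ 2.6 38.6 44.8] [29.2 48.2]
51 46 [ 2.5 38.9 50.8] [32.6 48.3]
57 36 [ 3.4 40.6 56.6] [32.7 48.5]
63 14 [ 6.6 39.2 61.5] [30.  45.5]
```

```bash
python3 -m pendant '[{"xyz":[0.0004,0.001,0.0018],"roll":0,"jaw":1},{"xyz":[0.0008,0.0018,0.0035],"roll":1,"jaw":1},{"xyz":[0.0012,0.0028,0.0052],"roll":2,"jaw":1},{"xyz":[0.0012,0.0028,0.0052],"roll":4,"jaw":1},{"xyz":[0.0012,0.0028,0.0052],"roll":6,"jaw":1},{"xyz":[0.0016,0.0036,0.0069],"roll":6,"jaw":1},{"xyz":[0.0016,0.0036,0.0069],"roll":3,"jaw":1},{"xyz":[0.0016,0.0036,0.0069],"roll":0,"jaw":1}]' 6
python3 keyt.py
```

```text
time_s: 24.65
ee_pos: [466.6, -76.3, 162.8]
ee_rot: [-180.0, 0.2, 56.8]
force: [-3.6, -1.9, 2.9]
gripper_width: 86.0
pos [466.6057913  -76.27316969 162.78839325] to cam (tool) [-0.88 -0.03 -0.48]
15 14 [ 5.1 22.6 16.2] [22.4 24.7]
21 33 [ 6.4 26.4 21. ] [23.2 31.1]
27 51 [ 2.8 29.  27. ] [22.6 35. ]
33 59 [ 2.3 28.9 33.2] [19.6 38.3]
39 52 [ 4.  36.9 39.4] [26.  44.9]
45 41 [ 4.4 35.5 45.4] [29.2 44.9]
51 31 [ 4.1 38.8 50. ] [32.4 45.3]
57 11 [ 1.4 35.8 55.7] [23.2 43.9]
63 6 [-3.9 26.1 61.6] [15.8 50.3]
75 9 [-8.3 66.3 76.2] [31.9 72.9]
```

```bash
python3 -m pendant '[{"xyz":[0.0004,0.001,0.0018],"roll":0,"jaw":1},{"xyz":[0.0008,0.0018,0.0035],"roll":1,"jaw":1},{"xyz":[0.0012,0.0028,0.0052],"roll":2,"jaw":1},{"xyz":[0.0016,0.0036,0.0069],"roll":2,"jaw":1},{"xyz":[0.002,0.0046,0.0086],"roll":2,"jaw":1},{"xyz":[0.002,0.0046,0.0086],"roll":0,"jaw":1},{"xyz":[0.002,0.0046,0.0086],"roll":-2,"jaw":1},{"xyz":[0.002,0.0046,0.0086],"roll":0,"jaw":1}]' 6
cat > bar.py <<'E'
from h import *
s=env.state(); print(s['ee_pos'],s['force'].round(1),s['gripper_width'])
K,C=cam('wrist',s); a,d=env.grab_frame('wrist'); cv2.imwrite('pics/wb.png',a); W=cloud(K,C,d); W=W[d>0]
T=T_tool(s); t=(W-T[:3,3])@T[:3,:3]; B,mid=pan(); L=(W-mid)@B-[0,-52,36]
k=(abs(t[:,0])<40)&(t[:,1]>-45)&(t[:,1]<50)&(t[:,2]>-50)&(t[:,2]<60)&(L[:,2]>45)
print('n',k.sum())
if k.sum(): print('tool',np.percentile(t[k],[2,50,98],axis=0).round(1)); print('socket z',np.percentile(L[k][:,2],[2,25,50,75,98]).round(1))
E
python3 bar.py
```

```text
time_s: 25.85
ee_pos: [472.8, -75.7, 154.6]
ee_rot: [180.0, -0.0, 56.6]
force: [-0.4, 0.2, -0.2]
gripper_width: 16.6
[472.8004463  -75.72852386 154.55246575] [-0.4  0.2 -0.2] 16.610224979299808
n 1551
tool [[-16.7 -18.4 -49.5]
 [  8.5 -17.1 -30.9]
 [ 17.6  12.5  -3.4]]
socket z [ 62.5  76.9  87.   95.2 105.8]
```

```bash
python3 - <<'E'
from h import *
a,d=env.grab_frame('side'); b=cv2.imread('pics/wb.png'); np.savez('s9.npz',a=a,d=d)
x=cv2.resize(a[140:240,270:390],(480,400),interpolation=cv2.INTER_CUBIC); y=cv2.resize(b[120:300,200:440],(480,360)) 
y=cv2.resize(y,(320,240)); y=cv2.convertScaleAbs(y,alpha=1.6,beta=20)
c=np.zeros((400,800,3),np.uint8); c[:400,:480]=x; c[:240,480:]=y; t,_=env.grab_frame('top'); c[240:400,480:]=cv2.resize(t[160:240,270:430],(320,160)); cv2.imwrite('pics/c9.png',c)
E
```

```text
(no output)
```

View pics/c9.png

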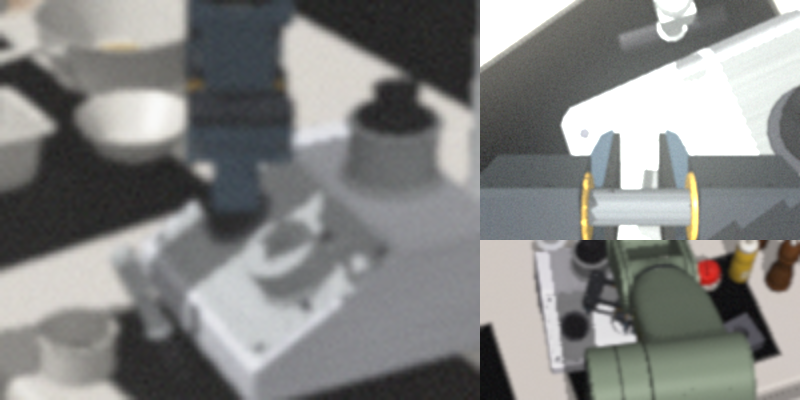

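The key has slipped out and now lies in front of the slicer: left panel (145,290), right inset (660,25). The socket is empty. I'll locate it by depth from here on, as my picture budget is used up.

```bash
python3 -m pendant '[{"xyz":[0,0,-0.03],"roll":0,"jaw":0},{"xyz":[0,0,-0.06],"roll":0,"jaw":0},{"xyz":[0,0,-0.09],"roll":0,"jaw":0},{"xyz":[0,0,-0.12],"roll":0,"jaw":0},{"xyz":[0,0,-0.15],"roll":0,"jaw":0},{"xyz":[0,0,-0.17],"roll":0,"jaw":0},{"xyz":[0,0,-0.17],"roll":0,"jaw":0},{"xyz":[0,0,-0.17],"roll":0,"jaw":0}]' 20
python3 - <<'E'
from h import *
f=np.load('f.npz'); s=env.state(); K,C=cam('side'); a,d=env.grab_frame('side'); Q=cloud(K,C,d)
new=(d>0)&(f['d']-d>6); k=new&(Q[...,2]<140)&(Q[...,0]>250)&(Q[...,0]<650)&(Q[...,1]>-250)&(Q[...,1]<250)
q=Q[k]; v,u=np.where(k); print(len(q)); 
if len(q): print(q.min(0),q.mean(0),q.max(0),u.min(),u.max(),v.min(),v.max())
K,C=cam('wrist',s); a,d=env.grab_frame('wrist'); W=cloud(K,C,d); np.savez('w9.npz',a=a,d=d,K=K,C=C); print(s['ee_pos'],s['ee_rot'])
k=(W[...,0]>280)&(W[...,0]<447)&(W[...,1]>-200)&(W[...,1]<200)&(W[...,2]>7)&(W[...,2]<120)
n,lab,st,ce=cv2.connectedComponentsWithStats(k.astype(np.uint8))
for i in range(1,n):
    if st[i,4]>60:
        q=W[lab==i]; print(i,st[i],q.mean(0).round(1),cv2.minAreaRect(q[:,:2].astype(np.float32)),np.percentile(q[:,2],[2,50,98]).round(1),cv2.mean(a,(lab==i).astype(np.uint8))[:3])
E
```

```text
time_s: 27.0
ee_pos: [472.1, -75.7, 323.5]
ee_rot: [-179.9, 0.0, 56.7]
force: [-0.2, 0.2, -1.2]
gripper_width: 78.6
2571
[ 250.34205954 -249.89135379 -853.70352323] [ 392.20653257    8.80754558 -216.84342314] [649.95041413 249.85463131 139.75188647] 239 400 172 399
[472.14368293 -75.68855478 323.49943033] [-1.79909092e+02  3.27764476e-02  5.67267133e+01]
1 [ 307   61   54   86 1869] [402.4 -12.1  40.9] ((395.3003234863281, -12.011756896972656), (83.9886703491211, 112.71894073486328), 73.59461212158203) [13.4 34.6 81.2] (117.13269127875868, 120.99625468164793, 118.97538790797216)
```

```bash
python3 - <<'E'
from h import *
f=np.load('w9.npz'); W=cloud(f['K'],f['C'],f['d'])
k=(W[...,0]>280)&(W[...,0]<475)&(W[...,1]>-120)&(W[...,1]<120)&(W[...,2]>6)
B,mid=pan(); L=(W-mid)@B; k&=(L[...,2]>6)|(L[...,0]<-88)
q=W[k]
for lo in range(6,110,7):
    p=q[(q[:,2]>lo)&(q[:,2]<=lo+7)]
    if len(p)>5: print(lo,len(p),p.mean(0).round(),cv2.minAreaRect(p[:,:2].astype(np.float32)))
# coarse height map
for x in range(470,320,-8):
    r=''
    for y in range(64,-90,-8):
        p=q[(abs(q[:,0]-x)<4)&(abs(q[:,1]-y)<4)]; r+='%4d'%(p[:,2].max() if len(p) else 0)
    print(x,r)
E
```

```text
6 54 [381.   8.  10.] ((429.2751770019531, -15.335990905761719), (105.01227569580078, 166.91098022460938), 46.69517135620117)
13 282 [436. -24.  17.] ((401.57415771484375, -38.28623962402344), (139.85189819335938, 126.58087158203125), 80.83470153808594)
20 537 [429. -20.  24.] ((425.1575927734375, -20.162261962890625), (92.87450408935547, 167.35330200195312), 46.314491271972656)
27 294 [422. -17.  29.] ((390.818603515625, -8.555633544921875), (81.59889221191406, 98.78684997558594), 71.03470611572266)
34 316 [382.   1.  37.] ((387.2998962402344, 5.300134658813477), (88.36761474609375, 63.78801727294922), 2.182595729827881)
41 75 [412. -16.  45.] ((410.9958190917969, -15.982656478881836), (15.697715759277344, 15.534506797790527), 67.23123931884766)
48 71 [403. -13.  52.] ((395.75732421875, -15.606659889221191), (27.73553466796875, 15.450531005859375), 27.30345916748047)
55 34 [398. -12.  58.] ((386.866455078125, -13.740494728088379), (33.141380310058594, 12.396796226501465), 13.065918922424316)
62 100 [392.  -9.  66.] ((387.4317321777344, -7.26854133605957), (19.789508819580078, 20.145
[... 1196 characters left out ...]
   0   0   0   0   0
382    0   0   0  36  37   0   0  80  78  77  75  38   0   0   0   0   0   0   0   0
374    0   0   0  37  38   0   0  80  82  82  79  38   0   0   0   0   0   0   0   0
366    0   0   0   0  39   0   0  81  83  81   0  38   0   0   0   0   0   0   0   0
358    0   0   0   0  39  38   0  71  76  77  38  38   0   0   0   0   0   0   0   0
350    0   0   0   0   0  38  38   0  19  38  38   0   0   0   0   0   0   0   0   0
342    0   0   0   0   0   0  38  39  38  37   0   0   0   0   0   0   0   0   0   0
334    0   0   0   0   0   0   0   0   0   0   0   0   0   0   0   0   0   0   0   0
326    0   0   0   0   0   0   0   0   0   0   0   0   0   0   0   0   0   0   0   0
```

```bash
python3 - <<'E'
from h import *
f=np.load('w9.npz'); W=cloud(f['K'],f['C'],f['d']); B,mid=pan(); Lx=((W-mid)@B)
sx=np.array([.9876,-.157]); sy=np.array([.157,.9876])
loc=np.stack([(W[...,:2]-mid[:2])@sx,(W[...,:2]-mid[:2])@sy],-1)  # slicer-ish frame
k=(W[...,2]>6)&(W[...,2]<38)&(loc[...,0]>-125)&(loc[...,0]<-60)&(abs(loc[...,1])<130)
for a in range(-124,-60,6):
    r=''
    for b in range(110,-120,-10):
        p=W[k&(abs(loc[...,0]-a)<3)&(abs(loc[...,1]-b)<5)]; r+='%4d'%(np.median(p[:,2]) if len(p) else 0)
    print(a,r)
# ring: original vs now
for nm in ('w2','w9'):
    g=np.load(nm+'.npz'); V=cloud(g['K'],g['C'],g['d']); p=V[(abs(V[...,0]-375)<50)&(abs(V[...,1])<50)&(abs(V[...,2]-37)<3)]; print(nm,len(p),cv2.minEnclosingCircle(p[:,:2].astype(np.float32)))
go([436,-17,110],73); go([436,-17,6],73)
E
```

```text
-124    0   0   0   0   0   0   0   0   0   0   0   0  34   0   0   0   0   0   0   0   0   0   0
-118    0   0   0   0   0   0   0   0   0   0  36   0  36   0  18  20   0   0   0   0   0   0   0
-112    0   0   0   0   0   0   0   0   0   0  28  36  30  22  24  25   0   0   0   0   0   0   0
-106    0   0   0   0   0   0   0   0  20  22  25  33  30  27  28  27  23   0   0   0   0   0   0
-100    0   0   0   0   0   6   0  22  25  26  27  28  27  26  24  23  21   0   0   0   0   0   0
-94    0   0   0   0   0   0   0  25  28  26  25  24  22  21  20  18  16   0   0   0   0   0   0
-88    0   0   0   0   0   0   0  21  23  22  20  20  18  18  16  15   0   0   0   0   0   0   0
-82    0   0   0   0   0   0   0   0  18  18  17  16  15   0   0   0   0   0   0   0   0   0   0
-76    0   0   0   0   0   0   0   0  15  16   0   0   0   0   0   0   0   0   0   0   0   0   0
-70    0   0   0   0  36   0  31  20  32  24  23  17  27  30  24  29  25  30  25  30  26  26   0
-64   27  27  26  26  25  25  24  28  24  24  26  31  24  23  32  23  26  26  35  37  24   0   0
w2 311 ((374.5850524902344, 4.097063064575195), 32.204654693603516)
w9 291 ((385.20184326171875, -3.4332985877990723), 44.89555358886719)
target [436 -17 110] d [ 0.0294 -0.0619  0.2135] roll -16.3 q6 -67.2 w 86.1
target [436 -17   6] d [ 0.0295 -0.0617  0.3175] roll -16.3 q6 -67.2 w 86.1
```

```bash
python3 -m pendant '[{"xyz":[0.01,-0.03,0.03],"roll":-5,"jaw":0},{"xyz":[0.0215,-0.065,0.08],"roll":-10,"jaw":0},{"xyz":[0.0215,-0.065,0.13],"roll":-14.8,"jaw":0},{"xyz":[0.0215,-0.065,0.18],"roll":-14.8,"jaw":0},{"xyz":[0.0215,-0.065,0.22],"roll":-14.8,"jaw":0},{"xyz":[0.0215,-0.065,0.25],"roll":-14.8,"jaw":0},{"xyz":[0.0215,-0.065,0.27],"roll":-14.8,"jaw":0},{"xyz":[0.0215,-0.065,0.275],"roll":-14.8,"jaw":0}]' 20
python3 - <<'E'
from h import *
go([429.7,-22.1,4],71.5)
E
```

```text
time_s: 28.1
ee_pos: [428.6, -22.0, 48.0]
ee_rot: [-179.8, 0.1, 71.5]
force: [0.1, 0.0, -0.1]
gripper_width: 90.9
target [429.7 -22.1   4. ] d [0.0003 0.0013 0.044 ] roll 0.0 q6 -76.0 w 90.9
```

```bash
python3 -m pendant '[{"xyz":[0,0.001,0.02],"roll":0,"jaw":0},{"xyz":[0,0.001,0.035],"roll":0,"jaw":0},{"xyz":[0,0.001,0.043],"roll":0,"jaw":0},{"xyz":[0,0.001,0.0435],"roll":0,"jaw":0.5},{"xyz":[0,0.001,0.0435],"roll":0,"jaw":1},{"xyz":[0,0.001,0.0435],"roll":0,"jaw":1},{"xyz":[0,0.001,0.0435],"roll":0,"jaw":1},{"xyz":[0,0.001,0.0435],"roll":0,"jaw":1}]' 25
```

```text
time_s: 29.1
ee_pos: [431.3, -22.4, 6.2]
ee_rot: [180.0, -0.0, 71.5]
force: [0.0, 0.5, -2.0]
gripper_width: 83.4
```

```bash
python3 -m pendant '[{"xyz":[0,0,-0.03],"roll":0,"jaw":1},{"xyz":[-0.02,0,-0.075],"roll":8,"jaw":1},{"xyz":[-0.05,0.005,-0.11],"roll":18,"jaw":1},{"xyz":[-0.09,0.01,-0.11],"roll":28,"jaw":1},{"xyz":[-0.13,0.015,-0.11],"roll":38,"jaw":1},{"xyz":[-0.165,0.02,-0.09],"roll":48,"jaw":1},{"xyz":[-0.19,0.022,-0.07],"roll":58,"jaw":1},{"xyz":[-0.196,0.022,-0.06],"roll":68,"jaw":1}]' 25
python3 keyt.py; python3 - <<'E'
from h import *
go([390,-215,5],-0.5)
E
```

```text
time_s: 30.1
ee_pos: [388.5, -216.1, 64.9]
ee_rot: [-179.9, 0.1, 3.1]
force: [-0.5, 0.6, -2.6]
gripper_width: 83.6
pos [ 388.49523081 -216.14053226   64.88920955] to cam (tool) [-0.51  0.63 -0.59]
-21 185 [ -3.7   3.5 -20.5] [-3.5  8.5]
-15 169 [ -0.4  11.3 -15.1] [ 6.3 16.9]
-9 138 [ -0.4  17.5 -10.4] [12.3 20.3]
-3 32 [ 0.3 17.4 -3.7] [15.3 18.9]
3 9 [-4.9 14.5  1.3] [13.4 15. ]
57 13 [  2.8 -14.4  59.1] [-30.3  33.6]
63 15 [ 4.1 24.6 61.4] [-18.8  38.6]
target [ 390 -215    5] d [0.0005 0.     0.061 ] roll 4.2 q6 -34.1 w 83.6
```

```bash
python3 -m pendant '[{"xyz":[0,0,0.03],"roll":4,"jaw":1},{"xyz":[0,0,0.05],"roll":4,"jaw":1},{"xyz":[0,0,0.059],"roll":4,"jaw":1},{"xyz":[0,0,0.0595],"roll":4,"jaw":1},{"xyz":[0,0,0.0595],"roll":4,"jaw":0.02},{"xyz":[0,0,0.0595],"roll":4,"jaw":0.02},{"xyz":[0,0,0.0595],"roll":4,"jaw":0.02},{"xyz":[0,0,0.0595],"roll":4,"jaw":0.02}]' 25
cat > flat.py <<'E'
from h import *
f=np.load('f.npz'); s=env.state(); T=T_tool(s)
K,C=cam('side'); a,d=env.grab_frame('side'); new=(d>0)&(f['d']-d>4); Q=cloud(K,C,d)[new]; t=(Q-T[:3,3])@T[:3,:3]
k=(abs(t[:,0])<43)&(t[:,1]>-130)&(t[:,1]<60)&(Q[:,2]>3)&(Q[:,2]<s['ee_pos'][2]+90); t=t[k]; Q=Q[k]; print(s['ee_pos'],s['gripper_width'],len(t))
for lo in range(-130,60,10):
    m=(t[:,1]>lo)&(t[:,1]<=lo+10)
    if m.sum()>4: print(lo+5,m.sum(),'x',np.percentile(t[m,0],[5,95]).round(),'z',np.percentile(Q[m,2],[5,50,95]).round())
E
python3 flat.py
```

```text
time_s: 31.3
ee_pos: [389.9, -215.4, 6.8]
ee_rot: [180.0, -0.0, -0.5]
force: [-0.2, -0.1, -0.0]
gripper_width: 89.5
[ 389.93000761 -215.40083501    6.79276725] 89.51162598286894 300
-35 16 x [-8. 11.] z [ 8. 17. 21.]
-25 9 x [-8.  5.] z [11. 18. 19.]
-15 31 x [-14.  43.] z [17. 19. 44.]
-5 54 x [-25.  42.] z [17. 20. 45.]
5 95 x [-34.  42.] z [ 7. 19. 24.]
15 66 x [-36.  41.] z [ 4. 14. 29.]
25 5 x [-37.  -2.] z [3. 4. 5.]
35 7 x [-26.  26.] z [3. 3. 5.]
```

```bash
python3 -m pendant '[{"xyz":[0,0.001,0.001],"roll":0,"jaw":1},{"xyz":[0,0.001,0.001],"roll":0,"jaw":1},{"xyz":[0,0.001,0.001],"roll":0,"jaw":1},{"xyz":[0,0.001,-0.03],"roll":0,"jaw":1},{"xyz":[0.02,0.01,-0.063],"roll":3,"jaw":1},{"xyz":[0.06,0.03,-0.063],"roll":6,"jaw":1},{"xyz":[0.11,0.034,-0.063],"roll":8.5,"jaw":1},{"xyz":[0.13,0.034,-0.063],"roll":8.5,"jaw":1}]' 25
python3 flat.py
```

```text
time_s: 32.35
ee_pos: [522.0, -251.1, 68.8]
ee_rot: [180.0, -0.1, -9.0]
force: [-1.6, 0.0, -2.9]
gripper_width: 83.9
[ 521.97134173 -251.09998212   68.80602158] 83.88620737792029 395
-105 38 x [-39.  -2.] z [ 4. 29. 75.]
-95 9 x [-34.  -7.] z [ 3.  4. 33.]
-35 17 x [-7. 26.] z [ 4. 80. 83.]
-25 10 x [-9. 32.] z [ 3. 81. 82.]
-15 42 x [-11.  42.] z [  4.  83. 119.]
-5 68 x [-23.  42.] z [ 81.  84. 126.]
5 110 x [-27.  43.] z [ 70.  83. 117.]
15 58 x [-39.  43.] z [  6.  83. 127.]
25 10 x [-6. 43.] z [  5.  83. 158.]
35 5 x [ 3. 35.] z [3. 4. 6.]
```

```bash
python3 -m pendant '[{"xyz":[0,-0.010,0],"roll":0,"jaw":1},{"xyz":[0,-0.013,0],"roll":0,"jaw":1},{"xyz":[0,-0.014,-0.012],"roll":0,"jaw":1},{"xyz":[0,-0.017,-0.024],"roll":0,"jaw":1},{"xyz":[0,-0.022,-0.036],"roll":0,"jaw":1},{"xyz":[0,-0.028,-0.050],"roll":0,"jaw":1},{"xyz":[0,-0.034,-0.058],"roll":0,"jaw":1},{"xyz":[0,-0.038,-0.064],"roll":0,"jaw":1}]' 25
python3 flat.py
```

```text
time_s: 33.4
ee_pos: [525.5, -215.1, 134.7]
ee_rot: [179.7, -0.2, -9.0]
force: [0.8, -4.9, -0.6]
gripper_width: 83.8
[ 525.51114062 -215.09165101  134.71180386] 83.83946216726204 510
-115 5 x [-40.  26.] z [112. 119. 123.]
-105 7 x [-42. -17.] z [ 92. 113. 122.]
-95 20 x [-42.  35.] z [ 84. 101. 117.]
-85 6 x [-26.  40.] z [ 81. 116. 118.]
-75 22 x [-32.  43.] z [  3.  72. 117.]
-65 85 x [-38.  42.] z [ 12.  46. 103.]
-55 24 x [-25.  31.] z [ 4.  5. 83.]
-45 12 x [-29.  16.] z [ 4. 41. 86.]
-35 14 x [-22.   9.] z [56. 91. 95.]
-25 11 x [-32.   2.] z [  4.  95. 103.]
-15 18 x [-10.  43.] z [ 92. 155. 186.]
-5 34 x [34. 43.] z [ 77. 166. 193.]
5 40 x [-8. 43.] z [  4. 164. 191.]
15 125 x [-41.  42.] z [133. 151. 186.]
25 64 x [-39.  38.] z [139. 145. 154.]
35 9 x [-22.  38.] z [  4.   6. 224.]
45 8 x [-8. 30.] z [3. 5. 6.]
```

```bash
python3 -m pendant '[{"xyz":[0,-0.004,-0.004],"roll":0,"jaw":1},{"xyz":[0,-0.008,-0.008],"roll":0,"jaw":1},{"xyz":[0,-0.012,-0.012],"roll":0,"jaw":1},{"xyz":[0,-0.016,-0.015],"roll":0,"jaw":1},{"xyz":[0,-0.020,-0.018],"roll":0,"jaw":1},{"xyz":[0,-0.024,-0.020],"roll":0,"jaw":1},{"xyz":[0,-0.027,-0.021],"roll":0,"jaw":1},{"xyz":[0,-0.027,-0.021],"roll":0,"jaw":1}]' 25
cat > kfit.py <<'E'
from h import *
f=np.load('f.npz'); s=env.state(); T=T_tool(s); K,C=cam('side'); A=[]
for _ in range(2):
    a,d=env.grab_frame('side'); new=(d>0)&(f['d']-d>6); Q=cloud(K,C,d)[new]; A.append((Q-T[:3,3])@T[:3,:3])
t=np.concatenate(A); print(s['ee_pos'],s['ee_rot'][2].round(1),s['gripper_width'],s['force'].round(1))
t=t[(abs(t[:,0])<20)&(t[:,1]>-75)&(t[:,1]<75)&(t[:,2]>-40)&(t[:,2]<100)]
for lo in range(-40,100,8):
    q=t[(t[:,2]>lo)&(t[:,2]<=lo+8)]
    if len(q)>6: print(lo+4,len(q),'x',np.percentile(q[:,0],[10,50,90]).round(),'y',np.percentile(q[:,1],[10,50,90]).round())
E
python3 kfit.py
```

```text
time_s: 34.45
ee_pos: [529.4, -185.6, 154.3]
ee_rot: [-180.0, 0.1, -9.0]
force: [0.1, -2.7, -1.2]
gripper_width: 83.3
[ 529.40853195 -185.60768129  154.28328905] -9.0 83.33480062486052 [ 0.1 -2.7 -1.2]
-20 67 x [-16.   1.  17.] y [12. 16. 21.]
-12 68 x [-17.   0.  15.] y [19. 22. 24.]
-4 37 x [-16.  -0.  15.] y [18. 20. 22.]
4 29 x [-18.   2.  16.] y [13. 16. 19.]
12 17 x [-8. -4.  2.] y [ 9. 13. 16.]
20 17 x [-9. -6.  0.] y [-3.  3. 10.]
28 22 x [-9. -5.  1.] y [-4.  2.  4.]
36 22 x [-9. -7. -0.] y [-11.  -3.   0.]
44 22 x [-10.  -6.  -1.] y [-23.  -7.  -3.]
52 41 x [-10.  -7.   5.] y [-22. -11.  -6.]
60 38 x [-11.  -8.   3.] y [-38. -14.  -8.]
68 38 x [-16. -10.   3.] y [-48. -19. -12.]
76 21 x [-11.  -4.   6.] y [-26. -18. -16.]
84 8 x [-9. -1.  4.] y [-26. -22. -22.]
```

Lean is about 29.7°, with the tip at tool (0, -38, 81) mm. I'll lift, turn the tool and go over the socket.

```bash
python3 - <<'E'
from h import *
B,mid=pan(); m=mid+B@[0,-52,36]; n=B[:,2]
R_=R.from_euler('xyz',[180,0,-99.1],degrees=True).as_matrix()
for h in (25,): go(m+h*n-R_@[0,-38,81],-99.1)
E
python3 -m pendant '[{"xyz":[0,0.003,-0.02],"roll":0,"jaw":1},{"xyz":[0,0.005,-0.05],"roll":8,"jaw":1},{"xyz":[0,0,-0.07],"roll":18,"jaw":1},{"xyz":[0,-0.02,-0.07],"roll":28,"jaw":1},{"xyz":[-0.02,-0.04,-0.07],"roll":38,"jaw":1},{"xyz":[-0.04,-0.06,-0.07],"roll":48,"jaw":1},{"xyz":[-0.06,-0.08,-0.07],"roll":58,"jaw":1},{"xyz":[-0.08,-0.10,-0.07],"roll":68,"jaw":1}]' 25
python3 - <<'E'
from h import *
B,mid=pan(); m=mid+B@[0,-52,36]; n=B[:,2]
R_=R.from_euler('xyz',[180,0,-99.1],degrees=True).as_matrix()
for h in (25,): go(m+h*n-R_@[0,-38,81],-99.1)
E
```

```text
target [457.9 -75.4 215.7] d [-0.0879 -0.0979 -0.0613] roll 90.1 q6 -11.6 w 83.5
time_s: 35.55
ee_pos: [465.1, -73.2, 223.9]
ee_rot: [180.0, 0.2, -77.3]
force: [0.6, 0.1, -2.1]
gripper_width: 83.3
target [457.9 -75.4 215.7] d [0.0006 0.0076 0.0082] roll 21.8 q6 66.8 w 83.3
```

```bash
python3 -m pendant '[{"xyz":[0.0006,0.004,0.003],"roll":10,"jaw":1},{"xyz":[0.0006,0.0076,0.006],"roll":20,"jaw":1},{"xyz":[0.0006,0.0076,0.008],"roll":21.8,"jaw":1},{"xyz":[0.0006,0.0076,0.008],"roll":21.8,"jaw":1},{"xyz":[0.0006,0.0076,0.008],"roll":21.8,"jaw":1},{"xyz":[0.0006,0.0076,0.008],"roll":21.8,"jaw":1},{"xyz":[0.0006,0.0076,0.008],"roll":21.8,"jaw":1},{"xyz":[0.0006,0.0076,0.008],"roll":21.8,"jaw":1}]' 20
python3 kfit.py
python3 - <<'E'
from h import *
B,mid=pan(); m=mid+B@[0,-52,36]; n=B[:,2]; s=env.state(); R_=T_tool(s)[:3,:3]
for h in (8,0,-6): go(m+h*n-R_@[0,-38,81],s['ee_rot'][2])
print(R_.T@-n, s['qpos'][5])
E
```

```text
time_s: 36.55
ee_pos: [459.0, -77.2, 216.6]
ee_rot: [-180.0, 0.0, -98.8]
force: [-0.1, -0.1, -1.8]
gripper_width: 83.9
[458.97705427 -77.22192472 216.55652313] -98.8 83.86658327514635 [-0.1 -0.1 -1.8]
-20 54 x [-16.   1.  18.] y [12. 17. 21.]
-12 37 x [-15.  -1.  16.] y [20. 23. 25.]
-4 12 x [-16.   4.  17.] y [18. 19. 22.]
12 8 x [-3.  3.  7.] y [ 9. 13. 14.]
20 8 x [3. 6. 9.] y [5. 6. 8.]
28 23 x [ 4.  6. 11.] y [-10.  -1.   3.]
36 26 x [ 4.  7. 10.] y [-15.  -9.  -1.]
44 34 x [ 3.  7. 13.] y [-23. -14.  -6.]
52 49 x [-2.  9. 13.] y [-22. -14.  -8.]
60 30 x [ 8. 10. 13.] y [-30. -21. -11.]
68 37 x [ 5. 10. 13.] y [-33. -24. -14.]
76 21 x [ 9. 10. 13.] y [-32. -24. -19.]
target [466.3 -77.  201. ] d [-0.0013 -0.0072  0.0155] roll 0.0 q6 87.8 w 83.7
target [470.2 -77.6 194.1] d [-0.0013 -0.0112  0.0225] roll 0.0 q6 87.8 w 83.7
target [473.2 -78.1 188.9] d [-0.0013 -0.0142  0.0276] roll 0.0 q6 87.8 w 83.7
[ 0.00269217 -0.50280724  0.86439437] 87.79397966775416
```

```bash
python3 -m pendant '[{"xyz":[-0.0025,-0.0107,0.0135],"roll":0,"jaw":1},{"xyz":[-0.0025,-0.0127,0.017],"roll":0,"jaw":1},{"xyz":[-0.0025,-0.0147,0.0205],"roll":0,"jaw":1},{"xyz":[-0.0025,-0.0162,0.023],"roll":0,"jaw":1},{"xyz":[-0.0025,-0.0172,0.0247],"roll":0,"jaw":1},{"xyz":[-0.0025,-0.0177,0.0256],"roll":0,"jaw":1},{"xyz":[-0.0025,-0.0177,0.0256],"roll":0,"jaw":1},{"xyz":[-0.0025,-0.0177,0.0256],"roll":0,"jaw":1}]' 14
python3 kfit.py
```

```text
time_s: 37.65
ee_pos: [476.8, -77.5, 191.1]
ee_rot: [-180.0, 0.0, -98.8]
force: [-0.2, -0.4, -3.2]
gripper_width: 83.9
[476.84037303 -77.47116562 191.08001692] -98.8 83.92230582435681 [-0.2 -0.4 -3.2]
-20 56 x [-17.  -1.  13.] y [12. 17. 22.]
-12 33 x [-16.  -0.  16.] y [20. 23. 24.]
-4 13 x [-14.   3.  16.] y [18. 20. 22.]
4 7 x [ 3.  9. 17.] y [15. 17. 18.]
12 9 x [-7.  1. 10.] y [ 9. 13. 14.]
20 7 x [3. 5. 9.] y [4. 5. 8.]
28 26 x [ 3.  8. 11.] y [-10.  -3.   3.]
36 23 x [ 4.  7. 10.] y [-15.  -9.  -1.]
44 32 x [ 3.  7. 12.] y [-22. -12.  -6.]
52 38 x [ 1.  9. 13.] y [-23. -13.  -7.]
60 38 x [ 4. 10. 13.] y [-30. -21. -11.]
68 30 x [ 5. 10. 12.] y [-34. -23. -15.]
76 26 x [ 3. 11. 14.] y [-34. -27. -18.]
84 9 x [-9.  7. 14.] y [-38. -25. -17.]
```

```bash
python3 -m pendant '[{"xyz":[0,-0.001,0.0017],"roll":0,"jaw":1},{"xyz":[0,0,0.003],"roll":0,"jaw":1},{"xyz":[0,0.002,0.004],"roll":0,"jaw":1},{"xyz":[0,0.004,0.005],"roll":0,"jaw":1},{"xyz":[0,0.005,0.006],"roll":0,"jaw":1},{"xyz":[0,0.0045,0.007],"roll":0,"jaw":1},{"xyz":[0,0.004,0.008],"roll":0,"jaw":1},{"xyz":[0,0.004,0.008],"roll":0,"jaw":1}]' 14
python3 kfit.py
```

```text
time_s: 38.75
ee_pos: [472.2, -76.9, 183.7]
ee_rot: [179.9, -0.0, -98.8]
force: [-2.6, -0.9, 5.7]
gripper_width: 83.7
[472.18973003 -76.90246005 183.74005185] -98.8 83.70756389583161 [-2.6 -0.9  5.7]
-20 51 x [-15.   1.  14.] y [13. 17. 21.]
-12 34 x [-16.   2.  16.] y [19. 23. 24.]
4 12 x [-13.   3.  13.] y [15. 17. 18.]
28 18 x [ 4.  8. 10.] y [-15.  -7.   1.]
36 24 x [ 3.  7. 10.] y [-19. -12.  -6.]
44 40 x [ 1.  9. 13.] y [-28. -20. -10.]
52 41 x [ 3. 11. 15.] y [-30. -19. -12.]
60 28 x [ 5. 10. 13.] y [-36. -24. -15.]
68 37 x [ 6. 10. 13.] y [-39. -31. -21.]
76 12 x [-5. 11. 17.] y [-32. -25. -19.]
84 8 x [-2.  2. 10.] y [-17. -14. -11.]
```

```bash
python3 -m pendant '[{"xyz":[0.0006,0,0],"roll":3.5,"jaw":1},{"xyz":[0.0012,0.0001,0],"roll":7,"jaw":1},{"xyz":[0.0018,0.0001,0],"roll":10.5,"jaw":1},{"xyz":[0.0025,0.0003,0],"roll":14,"jaw":1},{"xyz":[0.0031,0.0005,0],"roll":17.5,"jaw":1},{"xyz":[0.0037,0.0007,0],"roll":21,"jaw":1},{"xyz":[0.0043,0.0009,0],"roll":24,"jaw":1},{"xyz":[0.0043,0.0009,0],"roll":24,"jaw":1}]' 5
python3 kfit.py; python3 - <<'E'
from h import *
B,_=pan(); s=env.state(); print('-n tool',T_tool(s)[:3,:3].T@-B[:,2],'f.n',s['force']@B)
E
```

```text
time_s: 39.85
ee_pos: [471.6, -79.6, 183.3]
ee_rot: [179.9, 0.2, -122.8]
force: [-0.1, 4.4, 2.5]
gripper_width: 86.0
[471.63359109 -79.57615463 183.25129239] -122.8 85.9662195379229 [-0.1  4.4  2.5]
-20 32 x [-17.  -9.   9.] y [17. 20. 23.]
-12 22 x [-12.   1.  15.] y [18. 23. 26.]
28 13 x [-3.  0.  6.] y [-16. -10.  -4.]
36 25 x [-6. -1.  2.] y [-20. -16.  -7.]
44 44 x [-10.  -1.   4.] y [-29. -23. -13.]
52 37 x [-6. -0.  2.] y [-33. -23. -12.]
60 41 x [-8. -2.  1.] y [-39. -29. -17.]
68 31 x [-6. -2.  4.] y [-39. -32. -23.]
76 14 x [-6. -2. 15.] y [-64. -35. -26.]
84 12 x [-7. 13. 15.] y [-53. -40. -11.]
100 10 x [ 5.  8. 14.] y [-67. -54. -23.]
-n tool [-0.20017722 -0.46092428  0.86456804] f.n [0.87715899 3.99614327 2.00947535]
```

```bash
python3 -m pendant '[{"xyz":[0,0,0],"roll":0,"jaw":1},{"xyz":[-0.0003,-0.0007,0.0013],"roll":0,"jaw":1},{"xyz":[-0.0006,-0.0014,0.0026],"roll":0,"jaw":1},{"xyz":[-0.0008,-0.0018,0.0035],"roll":1.5,"jaw":1},{"xyz":[-0.0008,-0.0018,0.0035],"roll":3,"jaw":1},{"xyz":[-0.0008,-0.0018,0.0035],"roll":4.5,"jaw":1},{"xyz":[-0.0008,-0.0018,0.0035],"roll":6,"jaw":1},{"xyz":[-0.0008,-0.0018,0.0035],"roll":6,"jaw":1}]' 12
python3 kfit.py; python3 - <<'E'
from h import *
B,_=pan(); s=env.state(); print('-n tool',T_tool(s)[:3,:3].T@-B[:,2],'f.n',s['force']@B)
E
```

```text
time_s: 40.95
ee_pos: [472.2, -80.1, 180.6]
ee_rot: [179.8, 0.0, -128.7]
force: [-5.0, 6.0, 11.2]
gripper_width: 85.9
[472.2491302  -80.14577734 180.56805343] -128.7 85.89405849620039 [-5.   6.  11.2]
-20 14 x [-19. -12.  -2.] y [25. 26. 29.]
-12 9 x [-9.  5. 16.] y [23. 24. 28.]
28 16 x [-9. -1.  2.] y [-17. -12.  -5.]
36 26 x [-10.  -4.  -1.] y [-23. -16.  -9.]
44 39 x [-12.  -5.   0.] y [-28. -21.  -9.]
52 45 x [-11.  -4.  -0.] y [-34. -22. -13.]
60 35 x [-9. -6. -3.] y [-37. -28. -17.]
68 24 x [-10.  -6.  -0.] y [-50. -28. -22.]
76 18 x [-11.  -4.  10.] y [-57. -26. -10.]
92 10 x [0. 6. 9.] y [-73. -60. -26.]
-n tool [-0.24834214 -0.43931712  0.86332302] f.n [ 1.43306812  5.75061858 12.66623305]
```

```bash
python3 -m pendant '[{"xyz":[0,0,0],"roll":0,"jaw":1},{"xyz":[-0.0004,0,0],"roll":-2,"jaw":1},{"xyz":[-0.0007,0,0],"roll":-4,"jaw":1},{"xyz":[-0.0011,-0.0004,0.001],"roll":-6,"jaw":1},{"xyz":[-0.0015,-0.0004,0.001],"roll":-8,"jaw":1},{"xyz":[-0.0021,-0.001,0.002],"roll":-10,"jaw":1},{"xyz":[-0.0025,-0.001,0.002],"roll":-12,"jaw":1},{"xyz":[-0.003,-0.0016,0.003],"roll":-14,"jaw":1}]' 5
python3 kfit.py; python3 - <<'E'
from h import *
B,_=pan(); s=env.state(); print('-n tool',T_tool(s)[:3,:3].T@-B[:,2],'f.n',s['force']@B)
E
```

```text
time_s: 42.05
ee_pos: [476.5, -79.7, 176.4]
ee_rot: [180.0, 0.0, -114.7]
force: [-2.8, 1.3, 4.6]
gripper_width: 85.1
[476.52236755 -79.71906734 176.42432258] -114.7 85.06785857310655 [-2.8  1.3  4.6]
-28 24 x [-16.  -5.  16.] y [19. 24. 27.]
-20 60 x [-17.   1.  16.] y [17. 27. 32.]
-12 7 x [-14.  -3.   3.] y [ 9. 11. 30.]
28 23 x [1. 3. 4.] y [-15.  -6.   1.]
36 39 x [-4.  3.  7.] y [-21. -15.  -6.]
44 40 x [-8.  2.  6.] y [-28. -17.  -7.]
52 41 x [-4.  3.  7.] y [-46. -26. -15.]
60 28 x [-0.  1. 16.] y [-37. -28. -19.]
68 27 x [-13.   0.   8.] y [-65. -26. -16.]
76 9 x [-6.  1. 18.] y [-68. -47.  -5.]
92 7 x [ 8. 13. 19.] y [-61. -21. -18.]
-n tool [-0.13513797 -0.48443755  0.86432517] f.n [1.08212685 1.62033683 4.13428379]
```

```bash
python3 - <<'E'
from h import *
B,mid=pan(); f=np.load('f.npz')
def lug(K,C,d,nm):
    L=(cloud(K,C,d)-mid)@B-[0,-52,0]; r=np.hypot(L[...,0],L[...,1]); an=np.degrees(np.arctan2(-L[...,1],L[...,0]))
    k=(d>0)&(r>34)&(r<45); Z=L[...,2]
    print(nm,[(a,round(float(np.median(Z[k&(abs(an-a)<4)])),1)) for a in range(-64,130,8) if (k&(abs(an-a)<4)).sum()>3])
K,C=cam('side'); lug(K,C,f['d'],'side0')
D=[env.grab_frame('side')[1] for _ in range(3)]; lug(K,C,np.median(D,0),'side now')
w=np.load('w2.npz'); lug(w['K'],w['C'],w['d'],'w2'); w=np.load('w9.npz'); lug(w['K'],w['C'],w['d'],'w9')
s=env.state(); K,C=cam('wrist',s); a,d=env.grab_frame('wrist'); lug(K,C,d,'wrist now')
T=T_tool(s); W=cloud(K,C,d)[d>0]; t=(W-T[:3,3])@T[:3,:3]
k=(abs(t[:,0])<38)&(t[:,1]>-30)&(t[:,1]<45)&(t[:,2]>-45)&(t[:,2]<20); print(k.sum(),np.percentile(t[k],[5,50,95],axis=0).round() if k.sum() else '')
E
```

```text
side0 [(-16, 0.6), (-8, 0.4), (8, 6.1), (16, 2.7), (24, 6.4), (32, 0.0), (56, -0.4), (72, 0.2), (80, 1.9), (88, 1.2), (96, 1.7), (104, 2.9), (112, 6.2), (120, 1.6), (128, 0.7)]
side now [(-40, 202.4), (-16, 6.2), (-8, 3.6), (0, 221.4), (8, 9.0), (16, 117.3), (24, 221.5), (32, 268.5), (40, 540.7), (48, 549.5), (56, 560.5), (64, 568.4), (72, 582.3), (80, 600.8), (88, 662.4), (96, 631.7), (104, 629.8), (112, 632.5), (120, 137.9), (128, 646.2)]
w2 [(-64, 0.1), (-56, 0.1), (-48, -0.2), (-40, 0.1), (-32, 0.1), (-24, 0.5), (-16, 7.0), (-8, 0.2), (0, 0.1), (8, 7.3), (16, 7.2), (24, 0.7), (32, 335.8), (40, 342.8), (48, 345.2), (56, 364.3), (64, 369.6), (72, 369.3), (80, 377.6), (88, 375.3), (96, 355.6), (104, 359.3), (112, 363.9), (120, 365.5), (128, 359.9)]
w9 [(-64, 0.2), (-56, 0.3), (-48, 0.4), (-40, 0.3), (-32, 0.2), (-24, 0.7), (-16, 6.4), (-8, 0.2), (0, 0.2), (8, 7.4), (16, 8.0), (24, 0.1), (32, 0.4), (40, -0.0), (48, 0.3), (56, -0.1), (64, 0.3), (72, 0.1), (80, 0.2), (88, 0.1), (96, -0.0), (104, 3.1), (112, 7.2), (120, 0.1), (128, 0.2)]
wrist now [(-64, 1.0), (-56, 0.4), (-48, 0.4), (-40, 0.6), (-32, 0.5), (-24, 0.9), (-16, 6.4), (-8, 0.4), (0, 0.4), (8, 7.8), (16, 7.7), (24, 0.4), (32, 0.3), (40, 0.3), (48, 0.5), (56, 0.6), (64, 159.0), (72, 159.7), (80, 129.7), (88, 119.0), (96, 119.0), (104, 5.4), (112, 7.7), (120, 1.0), (128, 0.7)]
3514 [[-33.  -5. -27.]
 [ -2.  19. -21.]
 [ 32.  29.  15.]]
```

```bash
cat > barfit.py <<'E'
from h import *
B,mid=pan(); s=env.state(); K,C=cam('wrist',s); a,d=env.grab_frame('wrist'); ok=d>0
T=T_tool(s); W=cloud(K,C,d); t=(W-T[:3,3])@T[:3,:3]; L=(W-mid)@B-[0,-52,36]
k=ok&(abs(t[...,0])<38)&(t[...,1]>-30)&(t[...,1]<50)&(t[...,2]>-50)&(t[...,2]<25)
n,lab,st,_=cv2.connectedComponentsWithStats(k.astype(np.uint8)); i=1+np.argmax(st[1:,4]); k=lab==i
p=t[k]; q=L[k]; c=q.mean(0); V=np.linalg.svd(q-c,full_matrices=False)[2]
# top face by RANSAC plane
rng=np.random.default_rng(1); best=None; m=0
for _ in range(400):
    A=q[rng.choice(len(q),3,False)]; nn=np.cross(A[1]-A[0],A[2]-A[0]); l=np.linalg.norm(nn)
    if l<20: continue
    nn/=l; g=abs((q-A[0])@nn)<1.2
    if g.sum()>m: m,best=g.sum(),g
r=q[best]; rc=r.mean(0); U=np.linalg.svd(r-rc,full_matrices=False)[2]; u=U[0]*np.sign(U[0][1]); nn=U[2]*np.sign(U[2][2])
print('pos',s['ee_pos'].round(1),'yaw',s['ee_rot'][2].round(1),'w',s['gripper_width'].round(1),'F panel',(s['force']@B).round(1))
print('n',len(q),'plane pts',m,'normal(sock)',nn.round(2),'centre',rc.round(1),'bar dir(sock)',u.round(2),'phi cw deg',np.degrees(np.arctan2(u[0],u[1])).round(1))
print('ext along bar',np.percentile((r-rc)@u,[1,99]).round(),'across',np.percentile((r-rc)@U[1],[1,99]).round(),'tool ext',np.percentile(p,[2,98],axis=0).round().tolist(),'tool plane ctr',t[k][best].mean(0).round(1))
E
python3 barfit.py
```

```text
Traceback (most recent call last):
  File "barfit.py", line 15, in <module>
    print('pos',s['ee_pos'].round(1),'yaw',s['ee_rot'][2].round(1),'w',s['gripper_width'].round(1),'F panel',(s['force']@B).round(1))
                                                                       ^^^^^^^^^^^^^^^^^^^^^^^^
AttributeError: 'float' object has no attribute 'round'
```

```bash
sed -i "s/s\['gripper_width'\].round(1)/round(s['gripper_width'],1)/" barfit.py; python3 barfit.py
```

```text
pos [476.6 -79.7 176.5] yaw -114.8 w 84.9 F panel [0.3 2.3 4.4]
n 1927 plane pts 1528 normal(sock) [0.1  0.02 0.99] centre [ -2.5   8.7 102.6] bar dir(sock) [ 0.22  0.97 -0.05] phi cw deg 12.7
ext along bar [-40.  34.] across [-7.  5.] tool ext [[-37.0, 19.0, -27.0], [35.0, 31.0, -20.0]] tool plane ctr [ -3.5  24.1 -24.1]
```

```bash
python3 -m pendant '[{"xyz":[0.0008,0,0],"roll":2,"jaw":1},{"xyz":[0.0019,0,0],"roll":5,"jaw":1},{"xyz":[0.003,0.0001,0],"roll":8,"jaw":1},{"xyz":[0.004,0.0003,0],"roll":11,"jaw":1},{"xyz":[0.0051,0.0005,0],"roll":14,"jaw":1},{"xyz":[0.0062,0.0008,0],"roll":17,"jaw":1},{"xyz":[0.0072,0.0011,0],"roll":20,"jaw":1},{"xyz":[0.0079,0.0013,0],"roll":22,"jaw":1}]' 12
python3 barfit.py
```

```text
time_s: 43.45
ee_pos: [472.7, -86.9, 176.4]
ee_rot: [-179.9, 0.0, -136.9]
force: [-0.1, 0.6, 0.6]
gripper_width: 74.4
pos [472.7 -86.9 176.4] yaw -136.9 w 74.4 F panel [0.2 0.5 0.6]
n 1563 plane pts 1176 normal(sock) [ 0.87 -0.45  0.17] centre [-13.3  -7.6  69.5] bar dir(sock) [ 0.47  0.72 -0.5 ] phi cw deg 33.4
ext along bar [-27.  27.] across [-11.  12.] tool ext [[-20.0, 2.0, 3.0], [32.0, 15.0, 24.0]] tool plane ctr [ 6.5 10.6  9.9]
```

```bash
python3 -m pendant '[{"xyz":[0,0,0],"roll":0,"jaw":0},{"xyz":[0,0,0],"roll":0,"jaw":0},{"xyz":[0,0,-0.02],"roll":0,"jaw":0},{"xyz":[0,0,-0.05],"roll":0,"jaw":0},{"xyz":[0,0,-0.09],"roll":0,"jaw":0},{"xyz":[0,0,-0.13],"roll":0,"jaw":0},{"xyz":[0,0,-0.15],"roll":0,"jaw":0},{"xyz":[0,0,-0.15],"roll":0,"jaw":0}]' 12
cat > find.py <<'E'
from h import *
B,mid=pan(); s=env.state(); K,C=cam('wrist',s); a,d=env.grab_frame('wrist'); W=cloud(K,C,d); ok=d>0; np.savez('wf.npz',a=a,d=d,K=K,C=C)
L=(W-mid)@B-[0,-52,36]; Z=L[...,2]; r=np.hypot(L[...,0],L[...,1])
k=ok&(r<70)&(Z>5)&(Z<130); print('above mouth',k.sum())
if k.sum()>20: print(np.percentile(L[k],[2,50,98],axis=0).round().tolist())
k=ok&(r<15)&(Z<-5); print('hole pts',k.sum())
f=np.load('f.npz'); K,C=cam('side'); a,d=env.grab_frame('side'); Q=cloud(K,C,d); k=(d>0)&(f['d']-d>6)&(Q[...,0]>300)&(Q[...,0]<620)&(abs(Q[...,1]+60)<160)&(Q[...,2]>3)&(Q[...,2]<250)
n,lab,st,_=cv2.connectedComponentsWithStats(k.astype(np.uint8))
for i in range(1,n):
    if st[i,4]>40: q=Q[lab==i]; print('side',st[i].tolist(),np.percentile(q,[3,50,97],axis=0).round().tolist())
print(s['ee_pos'])
E
python3 find.py
```

```text
time_s: 44.5
ee_pos: [472.5, -86.9, 327.6]
ee_rot: [-179.8, 0.1, -136.8]
force: [-1.3, -0.5, 0.2]
gripper_width: 91.2
above mouth 2301
[[-32.0, -32.0, 9.0], [-5.0, 1.0, 79.0], [10.0, 37.0, 91.0]]
hole pts 11
side [319, 176, 23, 29, 298] [[430.0, -107.0, 109.0], [468.0, -85.0, 165.0], [509.0, -44.0, 191.0]]
[472.45674331 -86.86432452 327.61692789]
```

```bash
cat > kpose.py <<'E'
from h import *
B,mid=pan(); s=env.state(); K,C=cam('wrist',s); a,d=env.grab_frame('wrist'); W=cloud(K,C,d); L=(W-mid)@B-[0,-52,36]
k=(d>0)&(np.hypot(L[...,0],L[...,1])<60)&(L[...,2]>60)&(L[...,2]<115); q=L[k]
rng=np.random.default_rng(1); m=0
for _ in range(600):
    A=q[rng.choice(len(q),3,False)]; nn=np.cross(A[1]-A[0],A[2]-A[0]); l=np.linalg.norm(nn)
    if l<20 or abs(nn[2]/l)<.7: continue
    nn/=l; g=abs((q-A[0])@nn)<1.5
    if g.sum()>m: m,best=g.sum(),g
r=q[best]; rc=r.mean(0); U=np.linalg.svd(r-rc,full_matrices=False)[2]; u=U[0]*np.sign(U[0][1]); n=U[2]*np.sign(U[2][2])
rect=cv2.minAreaRect(r[:,:2].astype(np.float32))
print(len(q),m,'normal',n.round(3),'tilt',np.degrees(np.arccos(n[2])).round(1),'ctr',rc.round(1),'rect',np.round(rect[0],1),np.round(rect[1],1),'bar',u.round(2),'phi',np.degrees(np.arctan2(u[0],u[1])).round(1))
L0=L+[0,0,36]; rr=np.hypot(L0[...,0],L0[...,1]); an=np.degrees(np.arctan2(-L0[...,1],L0[...,0])); k=(d>0)&(rr>34)&(rr<45)&(L0[...,2]>4.5)&(L0[...,2]<11)
print('lug-height pts by angle',[(a,int((k&(abs(an-a)<4)).sum())) for a in range(-40,130,8) if (k&(abs(an-a)<4)).sum()>5])
E
python3 kpose.py
```

```text
1802 575 normal [-0.092  0.019  0.996] tilt 5.4 ctr [-14.6   5.5  89.8] rect [-16.3   5. ] [81.9 15.5] bar [0.5  0.87 0.03] phi 29.8
lug-height pts by angle [(-24, 7), (-16, 24), (8, 35), (16, 33), (104, 14), (112, 15)]
```

The key is standing in the socket, turned 29.8° (matching the hole) and about 22 mm deep, so not quite home. I'll press it down with shut fingers.

```bash
python3 - <<'E'
from h import *
B,mid=pan(); p=mid+B@[-15.5,-47,126]; go(p+[0,0,12],-40); go(p,-40)
E
```

```text
target [450.7 -69.2 195.1] d [0.0029 0.0263 0.13  ] roll -96.8 q6 125.0 w 91.4
target [450.7 -69.2 183.1] d [0.0029 0.0263 0.142 ] roll -96.8 q6 125.0 w 91.4
```

```bash
python3 -m pendant '[{"xyz":[0.001,0.01,0.02],"roll":-10.6,"jaw":1},{"xyz":[0.003,0.026,0.04],"roll":-21,"jaw":1},{"xyz":[0.003,0.026,0.06],"roll":-31.5,"jaw":1},{"xyz":[0.003,0.026,0.08],"roll":-42,"jaw":1},{"xyz":[0.003,0.026,0.10],"roll":-52.5,"jaw":1},{"xyz":[0.003,0.026,0.11],"roll":-63,"jaw":1},{"xyz":[0.003,0.026,0.12],"roll":-73.5,"jaw":1},{"xyz":[0.003,0.026,0.128],"roll":-84,"jaw":1}]' 20
python3 - <<'E'
from h import *
B,mid=pan(); p=mid+B@[-15.5,-47,126]; go(p,-40)
E
```

```text
time_s: 45.65
ee_pos: [450.8, -69.5, 196.6]
ee_rot: [179.9, 0.1, -52.4]
force: [0.3, 0.3, 0.6]
gripper_width: 14.2
target [450.7 -69.2 183.1] d [-0.0002 -0.0001  0.0135] roll -12.4 q6 42.2 w 14.2
```

```bash
python3 -m pendant '[{"xyz":[0,0,0.008],"roll":-4,"jaw":1},{"xyz":[0,0,0.013],"roll":-8,"jaw":1},{"xyz":[0.0008,-0.0008,0.016],"roll":-12,"jaw":1},{"xyz":[0.002,-0.0019,0.018],"roll":-12,"jaw":1},{"xyz":[0.003,-0.0028,0.020],"roll":-12,"jaw":1},{"xyz":[0.004,-0.0038,0.0225],"roll":-12,"jaw":1},{"xyz":[0.005,-0.0048,0.025],"roll":-12,"jaw":1},{"xyz":[0.005,-0.0048,0.025],"roll":-12,"jaw":1}]' 20
```

```text
time_s: 46.65
ee_pos: [449.8, -65.5, 178.1]
ee_rot: [179.8, 1.2, -40.8]
force: [-30.7, 15.0, 56.1]
gripper_width: 1.9
```

```bash
python3 -m pendant '[{"xyz":[0,0,-0.01],"roll":0,"jaw":0.65},{"xyz":[0,0,-0.025],"roll":0,"jaw":0.65},{"xyz":[0,0,-0.05],"roll":0,"jaw":0.65},{"xyz":[0,0,-0.07],"roll":0,"jaw":0.65},{"xyz":[0,0.02,-0.08],"roll":0,"jaw":0.65},{"xyz":[0,0.02,-0.08],"roll":0,"jaw":0.65},{"xyz":[0,0.02,-0.08],"roll":0,"jaw":0.65},{"xyz":[0,0.02,-0.08],"roll":0,"jaw":0.65}]' 20
python3 kpose.py; python3 find.py; python3 - <<'E'
from h import *
B,mid=pan(); print((np.array([449.8,-65.5,178.1])-mid)@B-[0,-52,36])
E
```

```text
time_s: 47.65
ee_pos: [445.7, -85.5, 252.6]
ee_rot: [180.0, 0.1, -40.8]
force: [0.3, 0.9, -0.2]
gripper_width: 31.9
2749 1136 normal [-0.047  0.002  0.999] tilt 2.7 ctr [-15.1   9.   87.9] rect [-17.4   6.3] [82. 15.] bar [0.47 0.88 0.02] phi 28.3
lug-height pts by angle [(-24, 12), (-16, 43), (0, 8), (8, 59), (16, 50), (104, 19), (112, 11)]
above mouth 3510
[[-34.0, -29.0, 10.0], [-6.0, 6.0, 80.0], [8.0, 42.0, 89.0]]
hole pts 23
side [318, 176, 25, 29, 304] [[430.0, -106.0, 105.0], [466.0, -83.0, 164.0], [517.0, -6.0, 188.0]]
[445.72919603 -85.57449749 252.73905481]
[-19.26193047   8.56228205  86.41402165]
```

```bash
python3 - <<'E'
from h import *
B,mid=pan(); w=B@np.array([.48,.88,.02]); hd=np.degrees(np.arctan2(w[1],w[0])); print(hd)
c=mid+B@[-15.5,-46.5,111]; print(c)
go(c-[0,0,8],hd-90); print('yaw',hd-90)
E
```

```text
56.23405292757047
[458.19702625 -69.94022391 170.12604589]
target [458.2 -69.9 162.1] d [-0.0008 -0.02    0.0909] roll -7.0 q6 28.4 w 32.2
yaw -33.76594707242953
```

```bash
python3 -m pendant '[{"xyz":[-0.001,-0.02,0.02],"roll":-7,"jaw":0.6},{"xyz":[-0.001,-0.02,0.045],"roll":-7,"jaw":0.6},{"xyz":[-0.001,-0.02,0.07],"roll":-7,"jaw":0.6},{"xyz":[-0.001,-0.02,0.09],"roll":-7,"jaw":0.6},{"xyz":[-0.001,-0.02,0.091],"roll":-7,"jaw":0.8},{"xyz":[-0.001,-0.02,0.091],"roll":-7,"jaw":1},{"xyz":[-0.001,-0.02,0.091],"roll":-7,"jaw":1},{"xyz":[-0.001,-0.02,0.091],"roll":-7,"jaw":1}]' 25
python3 -m pendant '[{"xyz":[0.004,0,-0.002],"roll":0,"jaw":1},{"xyz":[0.008,0,-0.004],"roll":0,"jaw":1},{"xyz":[0.0115,-0.0005,-0.006],"roll":0,"jaw":1},{"xyz":[0.013,-0.001,-0.0035],"roll":0,"jaw":1},{"xyz":[0.0145,-0.0015,-0.001],"roll":0,"jaw":1},{"xyz":[0.016,-0.0022,0.0015],"roll":0,"jaw":1},{"xyz":[0.0175,-0.003,0.004],"roll":0,"jaw":1},{"xyz":[0.0175,-0.003,0.004],"roll":0,"jaw":1}]' 25
python3 - <<'E'
from h import *
B,mid=pan(); s=env.state(); print((s['ee_pos']+[0,0,8]-mid)@B-[0,-52,36],s['force']@B)
E
```

```text
time_s: 48.8
ee_pos: [460.8, -71.3, 164.6]
ee_rot: [-179.9, -0.4, -33.8]
force: [3.4, -5.4, 0.4]
gripper_width: 26.0
time_s: 49.8
ee_pos: [469.9, -75.9, 161.8]
ee_rot: [179.9, 0.5, -33.8]
force: [-18.6, 3.8, 29.8]
gripper_width: 24.6
[-4.81671088  1.50365575 68.45757897] [-1.38281376  0.87392667 35.33379687]
```

The bar centre is 68.5 mm above the mouth, where home would be 69, and the load is purely axial, so the key is home. I'll ease the jaws into a loose cage and turn clockwise.

```bash
python3 -m pendant '[{"xyz":[0,0,-0.003],"roll":0,"jaw":0.67},{"xyz":[0,0,-0.003],"roll":9,"jaw":0.67},{"xyz":[0,0,-0.003],"roll":18,"jaw":0.67},{"xyz":[0,0,-0.003],"roll":27,"jaw":0.67},{"xyz":[0,0,-0.003],"roll":36,"jaw":0.67},{"xyz":[0,0,-0.003],"roll":45,"jaw":0.67},{"xyz":[0,0,-0.003],"roll":54,"jaw":0.67},{"xyz":[0,0,-0.003],"roll":63,"jaw":0.67}]' 40
python3 - <<'E'
from h import *
B,mid=pan(); s=env.state(); print(s['torque'].round(2),s['force']@B,s['qpos'][5])
E
python3 kpose.py
```

```text
time_s: 50.8
ee_pos: [475.1, -77.0, 162.4]
ee_rot: [-179.9, 0.0, -97.0]
force: [-1.5, 0.2, 2.6]
gripper_width: 30.1
[0.08 0.03 0.33] [-0.01995223 -0.04772876  3.05477115] 86.3790681373066
5828 1535 normal [ 0.02  -0.034  0.999] tilt 2.3 ctr [17.   5.1 80.4] rect [  6. -10.] [81.9 45.7] bar [ 0.93  0.37 -0.01] phi 68.1
lug-height pts by angle [(-24, 16), (-16, 85), (40, 110), (48, 82), (104, 40), (112, 29)]
```

```bash
python3 -m pendant '[{"xyz":[0,0,0],"roll":9,"jaw":0.67},{"xyz":[0,0,0],"roll":18,"jaw":0.67},{"xyz":[0,0,0],"roll":27,"jaw":0.67},{"xyz":[0,0,0],"roll":35,"jaw":0.67},{"xyz":[0,0,0],"roll":41,"jaw":0.67},{"xyz":[0,0,0],"roll":46,"jaw":0.67},{"xyz":[0,0,0],"roll":50,"jaw":0.67},{"xyz":[0,0,0],"roll":50,"jaw":0.67}]' 40
python3 - <<'E'
from h import *
B,mid=pan(); s=env.state(); print(s['torque'].round(2),s['force']@B,s['qpos'][5])
E
python3 kpose.py
```

```text
time_s: 51.85
ee_pos: [475.5, -77.5, 161.9]
ee_rot: [-179.9, 0.1, -146.6]
force: [1.5, -0.6, 0.0]
gripper_width: 30.4
[-0.08 -0.43  0.49] [ 1.36612084 -0.40952219 -0.74688243] 135.94343660282942
5413 1767 normal [0.016 0.019 1.   ] tilt 1.4 ctr [16.5 -5.6 80.6] rect [-0.5 -5.6] [43.9 81.8] bar [-0.91  0.41  0.01] phi -65.8
lug-height pts by angle [(-24, 15), (-16, 80), (80, 15), (88, 100), (96, 65), (104, 43), (112, 33)]
```

```bash
python3 -m pendant '[{"xyz":[0,0,0],"roll":2,"jaw":0.67},{"xyz":[0,0,0],"roll":2,"jaw":0.67},{"xyz":[0,0,0],"roll":-3,"jaw":0.6},{"xyz":[0,0,0],"roll":-10,"jaw":0.4},{"xyz":[0,0,0],"roll":-15,"jaw":0.2},{"xyz":[0,0,-0.005],"roll":-20,"jaw":0},{"xyz":[0,0,-0.03],"roll":-20,"jaw":0},{"xyz":[0,0,-0.07],"roll":-20,"jaw":0}]' 40
python3 -m pendant '[{"xyz":[0,0,-0.03],"roll":0,"jaw":0},{"xyz":[0,0,-0.06],"roll":0,"jaw":0},{"xyz":[0,0,-0.09],"roll":0,"jaw":0},{"xyz":[0,0,-0.09],"roll":0,"jaw":0},{"xyz":[0,0,-0.09],"roll":0,"jaw":0},{"xyz":[0,0,-0.09],"roll":0,"jaw":0},{"xyz":[0,0,-0.09],"roll":0,"jaw":0},{"xyz":[0,0,-0.09],"roll":0,"jaw":0}]' 40
python3 kpose.py; python3 meas.py wl
```

```text
time_s: 52.9
ee_pos: [471.6, -76.9, 230.4]
ee_rot: [179.6, -0.2, -126.9]
force: [0.4, -0.3, 0.1]
gripper_width: 83.8
time_s: 53.9
ee_pos: [474.1, -77.3, 321.0]
ee_rot: [179.9, -0.0, -126.8]
force: [-0.1, 0.5, -0.4]
gripper_width: 91.2
1015 634 normal [-0.074  0.063  0.995] tilt 5.6 ctr [-4.1  1.7 81.2] rect [-8.4  2.9] [14.5 81.9] bar [-0.95  0.3  -0.09] phi -72.6
lug-height pts by angle [(-24, 7), (-16, 27), (80, 6), (88, 38), (96, 25), (104, 16), (112, 13)]
bar 381 [ 1.64065671 51.33210672 44.28998663] sel 1.0558949025520024 44.6426556676197 ((-0.3118553161621094, 51.898704528808594), (49.21808624267578, 14.400879859924316), 29.061870574951172)
boss 1059 [  5.98784135 -52.67797562  35.41585912] ((1.2528972625732422, -52.18400573730469), (58.51679992675781, 55.64625930786133), 88.96424102783203)
hole 2 [ -1.28397082 -63.30685671  25.79575406] ((-1.283970832824707, -63.306854248046875), (2.8678054809570312, 0.0), 164.34356689453125)
```

```bash
python3 -c "
from workcell import env
print(env.job_done(), env.state()['time_s'])"
```

```text
the job is handed in; nothing more can be done
the job is handed in; nothing more can be done
```

The slicer is set and I handed the job in with the clock at about 54 s of the 61 s allowed. No verdict was reported.

**What I did:** I turned the selector to its third click by squeezing its bar. The key took several tries to get home:
- It slipped out of the grip twice. The first time it fell back into its holder; the second time it landed in front of the slicer, across the ring cutter.
- I picked it up, stood it at the 30° lean against the slicer's side, and turned it in the socket under light pressure. It dropped part way in as it slid out of the jaws.
- It was still about 8 mm short. One push with shut fingers reached about 66 N at the wrist (limit 120 N) and didn't seat it. Gripping the bar, straightening the key and pushing along the axis did.
- I then turned the lock clockwise to its stop and let go.

**Last checks (from wrist camera depth):**

| Item | Measured | Required |
|---|---|---|
| Selector | 1.056 rad | 0.93 to 1.17 rad |
| Lock | lug at about 90°, about 1.57 rad | above 1.45 rad |
| Key depth | tip about 31 mm below the mouth | 25 to 35 mm |
| Key tilt | about 5.6° | under 11.5° (0.2 rad) |
| Robot | lifted about 160 mm clear, gripper open | touching nothing |

**Less certain:**
- **Lock angle:** the lug reading partly overlaps fixed raised points on the panel, so its exact angle is approximate.
- **Key position:** I judged the tip's distance from the socket axis only from the depth and tilt, not directly.
- **Ring cutter:** the fallen key lay across it. Its rim still seemed to be in the same place then, but the key muddied that reading and I didn't measure it again.
- **Other bystanders:** none looked moved in the pictures I took, but I didn't measure them at the end.

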